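Charge the hopper of the component-forming machine

TASK

Charge the forming machine with the tray of capacitors: slide the hopper's cover fully open, take the tray off its sloping stand by its handle and tip all four capacitors into the hopper from close above its rim, without touching a capacitor with the gripper. Then set the empty tray back on its stand as it lay before (put it down, do not drop it), and last slide the hopper's cover fully shut. Leave the red bin, the bottle and the screwdriver where they are.

Things in the scene. Friction and masses are not known exactly. Their poses are not given: they have to be found in the camera images.
- machine: Fixed bench-top forming machine: upright steel hopper at the robot's side, blue body behind it. Origin on the bench under the hopper's centre; +x from hopper to blue body (roughly away from the robot), z up. The blue body covers x 106 to 336 mm, y +-115 mm, 144 mm high. It may stand to the left or the right of the robot, turned a little.
- hopper_rim (a point): Centre of the hopper's mouth, level with the rim, 150 mm above the bench; axes as the machine's. Inside 200 mm (x +-100) by 180 mm (y +-90), walls 5 mm thick, floor about 105 mm below the rim, sloping gently down to +x.
- cover (a joint): Sliding aluminium cover of the hopper (208 x 188 mm, 5 mm thick, top 156 mm above the bench). 0 = fully shut, 0.17 = fully open, in m; it slides along the machine's +x, over the blue body, needs about 3 N and stays where it is left. It may start up to 30 mm open.
- cover_handle (a point): Middle of the grip on the cover, 182 mm above the bench: an upright black plate 14 mm thick (machine's x), 70 mm wide (y), its foot 156 and its top 200 mm above the bench. It moves with the cover; when shut it is at machine x = -60 mm, y = 0.
- stand: Fixed grey sloping stand on dark legs, to the other side than the machine. Origin on the bench under the middle of its bed, z up, +x level, pointing up-slope (roughly away from the robot). The bed rises 25 degrees towards +x.
- stand_bed (a point): Point on the bed's surface 78 mm straight above the stand's origin, where the origin of the seated tray lies. A stop 13 mm high closes the bed's low end (85.5 mm down-slope from here; the tray's back wall rests on it) and side lips 10 mm high, 89 mm apart inside, guide the tray.
- tray: Loose aluminium tray, 170 mm long, 80 wide (72 inside), about 0.3 kg; side and back walls 45 mm high, 4 thick, front end (mouth) fully open. Origin: middle of the floor's underside. Its frame is LEVEL when it lies on the stand (z up, x level towards the mouth, axes as the stand's), so its floor climbs 25 degrees towards +x in its frame; floor normal (-0.423, 0, 0.906).
- tray_grip (a point): Centre of the tray's handle, at (-48.8, 0, 81.0) mm in the tray's frame: a flat black bar across the tray, 14 mm thick along the tray's length, 80 mm wide, 28 mm tall along the floor's normal, on two legs. It leans with the tray: to take it squarely, the tool points against the floor's normal (25 degrees off vertical), fingers closing along the tray's length.
- tray_mouth (a point): Middle of the floor's upper edge at the tray's open mouth (no lip), at (75.3, 0, 39.5) mm in the tray's frame. The capacitors rest against the back wall and roll out over this edge once it is lower than the back.
- cap0: Loose dark capacitor can, a cylinder of 36 mm diameter and 66 mm length (axis y), about 70 g; origin at its centre. Starts in the tray lying across it, no. 1 of 4 counted from the tray's back wall. It rolls.
- cap1: Loose dark capacitor can, a cylinder of 36 mm diameter and 66 mm length (axis y), about 70 g; origin at its centre. Starts in the tray lying across it, no. 2 of 4 counted from the tray's back wall. It rolls.
- cap2: Loose dark capacitor can, a cylinder of 36 mm diameter and 66 mm length (axis y), about 70 g; origin at its centre. Starts in the tray lying across it, no. 3 of 4 counted from the tray's back wall. It rolls.
- cap3: Loose dark capacitor can, a cylinder of 36 mm diameter and 66 mm length (axis y), about 70 g; origin at its centre. Starts in the tray lying across it, no. 4 of 4 counted from the tray's back wall. It rolls.
- red_bin: Loose red open bin, 150 x 110 x 60 mm, bystander. Origin at the centre of its underside.
- bottle: Standing bottle, 54 mm diameter, 130 mm tall, bystander. Origin at the centre of its underside.
- screwdriver: Screwdriver lying on the bench, 180 mm long along its x, bystander.
Not all that is in view belongs to the job. What is shaped like the tray but green is not meant.

How it is judged:
By the outcome, as a careful person would: the job done as asked, in the order asked, and still so for the second after the job is handed in, with the robot touching nothing.
It also fails if it takes over 70 s, if anything falls off the work surface, if the arm or the gripper's body presses on something with over 40 N, if the wrist force passes 120 N, or if a joint passes its speed limit or range.

ROBOT

A 6-joint arm with a two-finger parallel gripper is mounted at the origin on the work surface. World frame = base frame: x ahead of the robot, y to its left, z up, the work surface at z = 0. Lengths are in m, angles in degrees, forces in N, time in s.
With the tool pointing down it reaches from about 0.35 to 0.925 m from the base axis. Payload 6.4 kg.
Tool frame: the origin (TCP) lies between the finger pads, 19 mm behind the fingertips; this is the grasp point; z points along the fingers, y is the line along which they close (so a half turn about z gives the same grasp; the last joint's range is limited). The gripper opens to 85 mm and grips with 20 to 120 N. Pads are 22 mm wide; open, the fingers measure 114 mm over their backs; the gripper's body (76 mm by 85 mm) begins 54 mm behind the grasp point. The pads swing forward as they close: fully open they stand 13 mm farther back than shut.
Start: joints at [58.379, 14.043, 89.255, -0, 76.702, -9.975], TCP at [0.24, 0.604, 0.25] pointing down, gripper open.
Joint ranges: [-179.41, 179.41], [-58.25, 129.5], [7.25, 145.43], [-54.29, 234.29], [11.92, 165.04], [-157.13, 157.13]. Speed limits (degrees/s): [147.25, 147.25, 180, 180, 180, 180].

INTERFACE

Orientations are given as [roll, pitch, yaw] about the fixed x, y, z axes, in that order (R = Rz(yaw) Ry(pitch) Rx(roll)).
In Python, from cell import env gives the robot as it stands.
- The arm moves only by the tool step_arm, never from a script. Its argument "moves" is a list of rows, each an object with "translation": the shift along the tool's x, y, z in cm, a list of three; "roll": the turn about the tool's z in degrees; "jaw": the closure, from -1 (fully open) to 1 (shut). In form: [{"translation": [dx, dy, dz], "roll": roll, "jaw": jaw}, ...]. A call has exactly 8 rows; each row is the pose to reach, as a shift and turn from the pose commanded when the call began, along the tool's axes at that moment; what a row does not reach only later rows make up. A row lasts 1/12 s, in which the tool goes at most 41.7 mm and 7.16 degrees, less where a joint would pass 70% of its speed; a pose out of reach is approached as far as the arm can. A call with a gripper value outside its range is refused whole. The fingers move at their own pace and stop on an object; "newtons" is the grip in N (left out, the last holds). Time passes only in rows, so rows that repeat a pose let the fingers close, or fill a call up. It gives the time, the measured TCP pose, the force, the opening and the grip force at its end, in the units of the state.
- env.observe(): the state, without advancing time (a new reading comes with each control period).
- env.get_image(name): name is "scene" or "top" or "wrist"; returns the picture (480x640x3 uint8, blue, green, red); there is no depth.
- env.calibration(name): a dict with "fov_y" (degrees; the focal length in pixels is half the picture's height over the tangent of half this angle, whatever the lens; pixels are square), "cx", "cy" (the principal point, pixels), "R" (3x3) and "t" (3): a world point X has camera coordinates R X + t; the wrist camera has in their place "mount" (4x4, takes a point from camera to tool coordinates, whose origin is the TCP and whose axes are the flange's). Camera axes: x right, y down, z forward; pixel columns grow to the right and rows downward; lengths in m; the calibration is good to about 2 mm. A picture is of the moment at which its call begins: read the wrist's pose just before it. calibration takes no time and is no camera call.
- env.close_job(): hands the job in; it is judged then, once.
The state is a dict: "t": time; "qpos": joint angles; "joint_vel": joint speeds; "joint_torque": joint torques, N m; "ee_pos": TCP position; "eef_rot": TCP orientation; "wrist_force": force on the tool from outside, world axes, zero at the start; "torque": the same for the moment, N m; "width": opening from 0.0 (shut) to 1.0 (fully open); "grip_force": force on a finger pad.
Only numpy, scipy, OpenCV 4.12 (cv2) and the standard library are available. Lean on these libraries where they do the work, as an engineer would, in place of code of your own. Each camera call takes 0.05 s, during which the arm holds its last target. There are 200 camera calls.

## Working session

There is one attempt and no reset: what is moved stays moved. The work goes in short steps, Python scripts to look and compute and a tool call to move; the robot and the scene stay as the last step left them, time stands still between calls to the robot, and variables do not carry over. Pictures are saved under pics/ and viewed, at most 10 in all, crops included, and the job is handed in when it is done.

Besides the shell and the picture viewer there is one more tool, called after "Emit:" as name(argument=value, ...), one argument or row to a line, values as JSON. step_arm: Moves the arm, as the interface text tells. Its arguments: {"type":"object","properties":{"moves":{"type":"array","items":{"type":"object","properties":{"translation":{"type":"array","items":{"type":"number"}},"roll":{"type":"number"},"jaw":{"type":"number"}}}},"newtons":{"type":"number"}},"required":["moves"]}

```bash
ls; mkdir -p pics; python3 - <<'E'
from cell import env
import cv2
for n in ("scene","top"):
    cv2.imwrite(f"pics/{n}0.png",env.get_image(n)); c=env.calibration(n); print(n,c)
print(env.calibration("wrist")); print(env.observe())
E
```

```text
pics
scene {'fov_y': 52.06678830085069, 'cx': 318.3591440057492, 'cy': 233.0667422445743, 'R': array([[-0.76209948,  0.64742871,  0.00635882],
       [ 0.42868151,  0.51191988, -0.74442608],
       [-0.48521803, -0.56460083, -0.6676746 ]]), 't': array([ 0.42586143, -0.14754572,  1.70193698])}
top {'fov_y': 42.93282041828695, 'cx': 328.86199757039174, 'cy': 229.24357200157644, 'R': array([[ 8.77376102e-04, -9.99997753e-01, -1.92958063e-03],
       [-9.82562260e-01, -5.03304694e-04, -1.85933190e-01],
       [ 1.85931802e-01,  2.05906644e-03, -9.82560495e-01]]), 't': array([-5.00577476e-04,  5.51056764e-01,  1.54723886e+00])}
{'fov_y': 60.04299741700935, 'cx': 322.40080152579145, 'cy': 241.39495654279673, 'mount': array([[ 5.30195692e-04, -9.66506829e-01, -2.56640349e-01,
         6.52057433e-02],
       [ 9.99999724e-01,  3.78655535e-04,  6.39893086e-04,
         3.71193377e-04],
       [-5.21282749e-04, -2.56640617e-01,  9.66506762e-01,
        -1.23349840e-01],
       [ 0.00000000e+00,  0.00000000e+00,  0.00000000e+00,
         1.00000000e+00]])}
{'t': 0.1, 'qpos': array([ 5.83783282e+01,  1.40826148e+01,  8.93203465e+01, -5.20363194e-04,
        7.67033413e+01, -9.97701097e+00]), 'joint_vel': array([-0.04822114, -0.13623649, -0.14148287,  0.04395831,  0.03176323,
       -0.05105221]), 'joint_torque': array([-2.24227138e-04, -4.30661666e+01, -3.27133691e+01, -2.04578178e-04,
        2.75237864e-03, -7.38286701e-06]), 'ee_pos': array([0.2395049 , 0.60373519, 0.24893991]), 'eef_rot': array([-1.79895217e+02, -1.79187041e-02,  1.58355443e+02]), 'wrist_force': array([ 0.42989816, -0.22381154,  0.13227086]), 'torque': array([0.00347982, 0.03947888, 0.00574876]), 'grip_force': 0.0, 'width': 1.0038058410591915}
```

View pics/scene0.png

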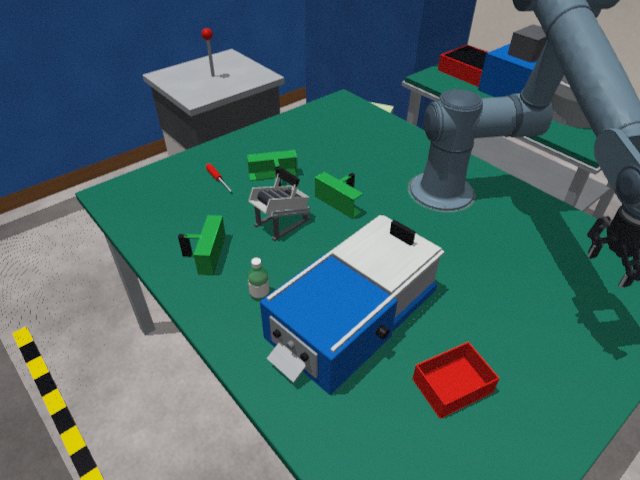

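View pics/top0.png

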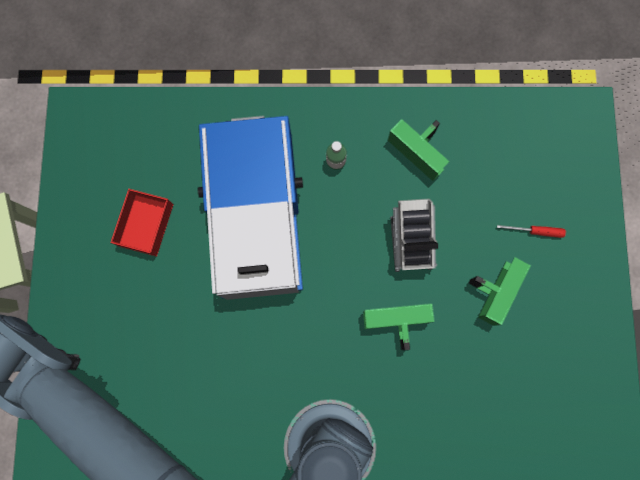

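The machine is on the left (hopper at about top px 253,250). The red bin is at (142,222), the bottle at (336,155) and the screwdriver at (535,231).

There are four tray-like objects. Three are green decoys, at top px (419,148), (505,290) and (399,317). The aluminium tray with dark cans on the grey stand is at (415,235). It is the only one that fits the description, so I'll confirm it in an enlarged crop.

```bash
python3 - <<'E'
import cv2,numpy as np
t=cv2.imread("pics/top0.png")
a=cv2.resize(t[185:285,370:460],None,fx=6,fy=6,interpolation=cv2.INTER_CUBIC)
b=cv2.resize(t[105:305,190:310],None,fx=3,fy=3,interpolation=cv2.INTER_CUBIC)
w=np.zeros((600,800,3),np.uint8)
w[:,:360]=b; a=cv2.resize(a,(440,489)); w[:489,360:]=a
cv2.imwrite("pics/crop1.png",w)
s=cv2.imread("pics/scene0.png")
cv2.imwrite("pics/crop2.png",cv2.resize(s[160:240,240:320],(600,600),interpolation=cv2.INTER_CUBIC))
E
```

```text
(no output)
```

View pics/crop1.png

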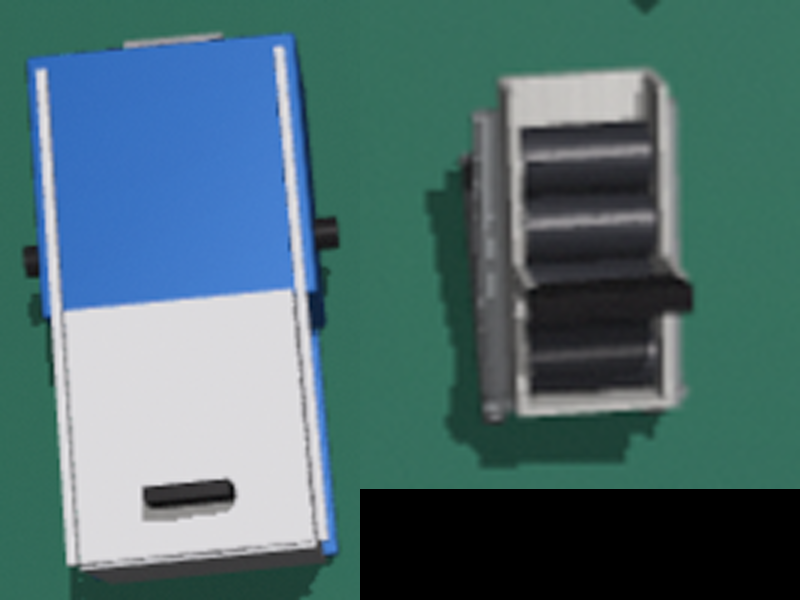

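View pics/crop2.png

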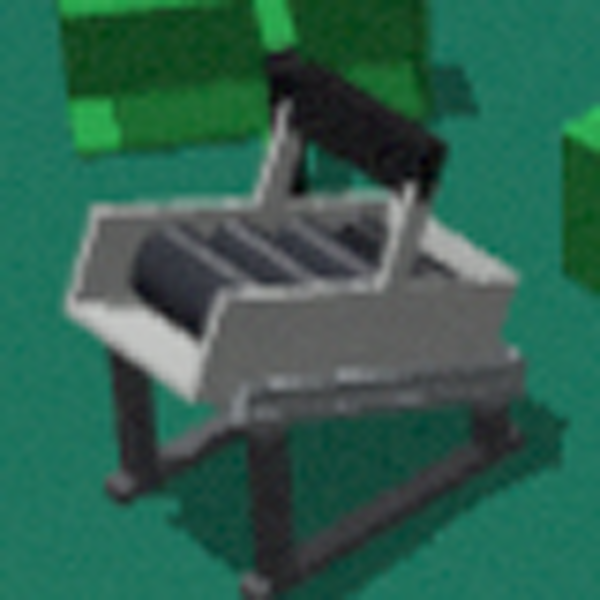

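The crops confirm it: a bright aluminium tray with four dark cans under a black bar, on the grey bed with dark legs. Next I fit the machine and tray poses from these corner pixels.

```bash
cat > h.py <<'E'
import numpy as np
from cell import env
from scipy.optimize import least_squares
from scipy.spatial.transform import Rotation as Ro
def campose(n):
    c=env.calibration(n)
    if n!="wrist": return c,np.array(c["R"]),np.array(c["t"])
    s=env.observe(); T=np.eye(4); T[:3,:3]=Ro.from_euler("xyz",s["eef_rot"],degrees=True).as_matrix(); T[:3,3]=s["ee_pos"]
    M=np.linalg.inv(T@np.array(c["mount"])); return c,M[:3,:3],M[:3,3]
def proj(cp,X):
    c,R,t=cp; P=np.asarray(X)@R.T+t; f=240/np.tan(np.radians(c["fov_y"]/2))
    return P[:,:2]/P[:,2:]*f+[c["cx"],c["cy"]]
def rz(a): return Ro.from_euler("z",a,degrees=True).as_matrix()
def tr(u,v,n):  # tray floor coords (mm) -> level stand frame (m), z from bench
    c,s=np.cos(np.radians(25)),np.sin(np.radians(25))
    return [(u*c-n*s)/1e3,v/1e3,(u*s+n*c)/1e3+.078]
E
python3 - <<'E'
from h import *
cp=campose("top")
px=np.array([(27,60),(295,35),(43,315),(315,290),(62,310),(293,288),(80,570),(318,543),(143,487),(234,480)])/3+[190,105]
def M(p):
    x,y,a,q=p;q/=1;X=[(.336,.115,.144),(.336,-.115,.144),(.106,.115,.144),(.106,-.115,.144),(.104+q,.094,.156),(.104+q,-.094,.156),(-.104+q,.094,.156),(-.104+q,-.094,.156),(-.053+q,.035,.2),(-.053+q,-.035,.2)]
    return np.array(X)@rz(a).T+[x,y,0]
r=least_squares(lambda p:(proj(cp,M(p))-px).ravel(),[.5,.2,0,0],x_scale=[.1,.1,10,.1],loss="soft_l1"); print(r.x.round(4)); print((proj(cp,M(r.x))-px).round(1).tolist())
px=(np.array([(518,412),(683,404),(498,82),(668,75),(527,285),(692,272)])-[360,0])/4.889+[370,185]
def T(p):
    return np.array([tr(-85,40,45),tr(-85,-40,45),tr(85,40,45),tr(85,-40,45),tr(-3,40,108),tr(-3,-40,108)])@rz(p[2]).T+[p[0],p[1],0]
r=least_squares(lambda p:(proj(cp,T(p))-px).ravel(),[.5,-.2,0],x_scale=[.1,.1,10],loss="soft_l1"); print(r.x.round(4)); print((proj(cp,T(r.x))-px).round(1).tolist())
print("grip",rz(r.x[2])@tr(-10,0,94)+[r.x[0],r.x[1],0])
E
```

```text
[4.843e-01 1.840e-01 5.829e+00 3.100e-03]
[[-0.5, -1.1], [-0.0, -1.4], [-0.2, 1.6], [1.5, 0.8], [1.0, 0.9], [0.0, 0.7], [0.6, -1.5], [-0.7, -0.4], [-0.1, 0.4], [-0.7, -0.3]]
[ 0.5436 -0.2194  4.3456]
[[0.1, -1.1], [-2.3, -1.8], [1.5, 0.9], [-1.0, -0.1], [0.7, 0.5], [0.1, 0.7]]
grip [ 0.4949564  -0.22306258  0.15896675]
```

```bash
cat >> h.py <<'E'
def go(target,head):
    "shift in tool axes (cm) and roll (deg) to bring TCP to target with closing axis at heading head (mod 180)"
    s=env.observe(); R=Ro.from_euler("xyz",s["eef_rot"],degrees=True).as_matrix()
    d=R.T@(np.array(target)-s["ee_pos"])*100
    h=np.degrees(np.arctan2(R[1,1],R[0,1])); r=(h-head+90)%180-90
    print("t",round(s["t"],2),"pos",s["ee_pos"].round(4),"rot",s["eef_rot"].round(1),"head",round(h,1),"-> shift cm",d.round(2),"roll",round(r,2),"(or +-180) j6",s["qpos"][5].round(1),"F",s["wrist_force"].round(1),"w",round(s["width"],3),"g",round(s["grip_force"],1))
E
python3 -c "
from h import *
go([.4275,.178,.25],5.8)"
```

```text
t 0.1 pos [0.2395 0.6037 0.2489] rot [-179.9   -0.   158.4] head 68.4 -> shift cm [-33.18 -32.64  -0.06] roll 62.56 (or +-180) j6 -10.0 F [ 0.4 -0.2  0.1] w 1.004 g 0.0
```

Emit:
step_arm(
  moves=[
    {"translation":[-4,-4,0],"roll":7,"jaw":-1},
    {"translation":[-7,-7,0],"roll":14,"jaw":-1},
    {"translation":[-10,-10,0],"roll":21,"jaw":-1},
    {"translation":[-13,-13,0],"roll":28,"jaw":-1},
    {"translation":[-16,-16,0],"roll":35,"jaw":-1},
    {"translation":[-19,-19,0],"roll":42,"jaw":-1},
    {"translation":[-22,-22,0],"roll":49,"jaw":-1},
    {"translation":[-25,-25,0],"roll":56,"jaw":-1},
  ],
  newtons=30,
)

```text
t: 0.77
ee_pos: [0.3719, 0.2962, 0.2496]
eef_rot: [-180.0, 0.0, 102.0]
wrist_force: [0.8, 0.6, 0.4]
width: 1.005
grip_force: 0.0
```

```bash
python3 -c "
from h import *
go([.4275,.178,.25],5.8)"
```

```text
t 0.77 pos [0.3719 0.2962 0.2496] rot [-180.    0.  102.] head 12.0 -> shift cm [-12.72   2.97  -0.04] roll 6.24 (or +-180) j6 12.8 F [0.8 0.6 0.4] w 1.005 g 0.0
```

Emit:
step_arm(
  moves=[
    {"translation":[-3.5,0.8,0],"roll":3,"jaw":-1},
    {"translation":[-7,1.6,0],"roll":6.5,"jaw":-1},
    {"translation":[-10,2.3,0],"roll":6.5,"jaw":-1},
    {"translation":[-10.9,2.4,0],"roll":6.5,"jaw":-1},
    {"translation":[-10.9,2.4,0],"roll":6.5,"jaw":-1},
    {"translation":[-10.9,2.4,0],"roll":6.5,"jaw":-1},
    {"translation":[-10.9,2.4,0],"roll":6.5,"jaw":-1},
    {"translation":[-10.9,2.4,0],"roll":6.5,"jaw":-1},
  ],
)

```text
t: 1.43
ee_pos: [0.4181, 0.1979, 0.2498]
eef_rot: [-180.0, -0.0, 96.0]
wrist_force: [0.1, -0.4, -0.8]
width: 1.001
grip_force: 0.0
```

```bash
python3 - <<'E'
from h import *
import cv2
go([.4275,.178,.182],5.8)
cp=campose("wrist"); im=env.get_image("wrist")
a=np.array([[-.053,.035,.2],[-.053,-.035,.2],[-.067,.035,.2],[-.067,-.035,.2],[-.06,0,.2]])+[.0031,0,0]
P=proj(cp,a@rz(5.83).T+[.4843,.184,0]); print(P.round())
for p in P: cv2.circle(im,tuple(int(v) for v in p),3,(0,0,255),1)
cv2.imwrite("pics/w1.png",im)
E
```

```text
t 1.43 pos [0.4181 0.1979 0.2498] rot [-180.   -0.   96.] head 6.0 -> shift cm [-2.08  0.73  6.78] roll 0.18 (or +-180) j6 5.3 F [ 0.1 -0.4 -0.8] w 1.001 g 0.0
[[356. 253.]
 [353. 393.]
 [324. 253.]
 [323. 393.]
 [339. 326.]]
```

View pics/w1.png

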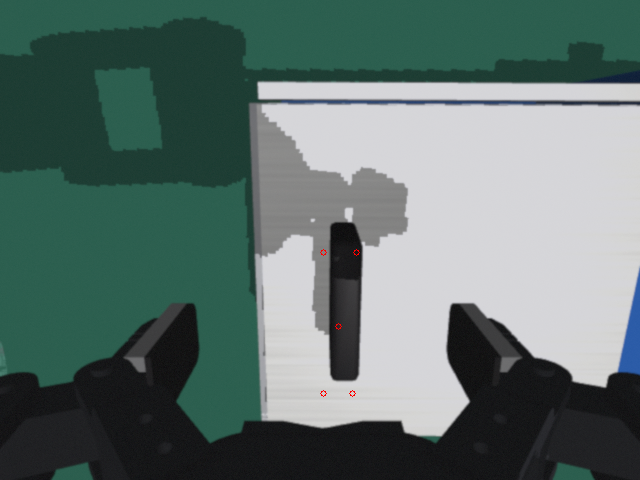

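The wrist picture shows the black cover plate at px x 331–361, y 223–380, centred between the fingers to within about 1 cm. I correct for that, go down and grip it.

Emit:
step_arm(
  moves=[
    {"translation":[-1.5,0.9,0],"roll":0.2,"jaw":-1},
    {"translation":[-1.5,0.9,2],"roll":0.2,"jaw":-1},
    {"translation":[-1.5,0.9,4.5],"roll":0.2,"jaw":-1},
    {"translation":[-1.5,0.9,6.4],"roll":0.2,"jaw":-1},
    {"translation":[-1.5,0.9,6.7],"roll":0.2,"jaw":-1},
    {"translation":[-1.5,0.9,6.7],"roll":0.2,"jaw":1},
    {"translation":[-1.5,0.9,6.7],"roll":0.2,"jaw":1},
    {"translation":[-1.5,0.9,6.7],"roll":0.2,"jaw":1},
  ],
  newtons=40,
)

```text
t: 2.15
ee_pos: [0.4301, 0.1833, 0.1846]
eef_rot: [179.8, -0.0, 95.7]
wrist_force: [0.1, -0.1, 0.3]
width: 0.604
grip_force: 0.0
```

```bash
python3 -c "
from h import *
go([.4275,.178,.182],5.8)"
```

```text
t 2.15 pos [0.4301 0.1833 0.1846] rot [179.8  -0.   95.7] head 5.7 -> shift cm [-0.5  -0.31  0.26] roll -0.11 (or +-180) j6 3.5 F [ 0.1 -0.1  0.3] w 0.604 g 0.0
```

Emit:
step_arm(
  moves=[
    {"translation":[0,0,0.1],"jaw":1},
    {"translation":[0,0,0.1],"jaw":1},
    {"translation":[0,0,0.1],"jaw":1},
    {"translation":[0,0,0.1],"jaw":1},
    {"translation":[0,0,0.1],"jaw":1},
    {"translation":[0,1,0.1],"jaw":1},
    {"translation":[0,3.5,0.1],"jaw":1},
    {"translation":[0,6,0.1],"jaw":1},
  ],
)

```text
schema error: expected keys translation, roll, jaw
```

```bash
python3 -c "
from h import *
go([.4275+.167,.178+.017,.182],5.8)"
```

```text
t 2.15 pos [0.4301 0.1833 0.1846] rot [179.8  -0.   95.7] head 5.7 -> shift cm [-0.47 16.48  0.31] roll -0.11 (or +-180) j6 3.5 F [ 0.1 -0.1  0.3] w 0.604 g 0.0
```

Emit:
step_arm(
  moves=[
    {"translation":[0,0,0.1],"roll":0,"jaw":1},
    {"translation":[0,0,0.1],"roll":0,"jaw":1},
    {"translation":[0,0,0.1],"roll":0,"jaw":1},
    {"translation":[0,0,0.1],"roll":0,"jaw":1},
    {"translation":[0,0,0.1],"roll":0,"jaw":1},
    {"translation":[0,1,0.1],"roll":0,"jaw":1},
    {"translation":[0,3.5,0.1],"roll":0,"jaw":1},
    {"translation":[0,6,0.1],"roll":0,"jaw":1},
  ],
)

```text
t: 2.82
ee_pos: [0.4891, 0.1889, 0.1828]
eef_rot: [-180.0, 0.0, 95.7]
wrist_force: [-4.6, -0.1, 8.7]
width: 0.16
grip_force: 41.6
```

```bash
python3 -c "
from h import *
go([.4275+.167,.178+.017,.182],5.8)"
```

```text
t 2.82 pos [0.4891 0.1889 0.1828] rot [-180.     0.    95.7] head 5.7 -> shift cm [-0.43 10.55  0.08] roll -0.13 (or +-180) j6 3.0 F [-4.6 -0.1  8.7] w 0.16 g 41.6
```

Emit:
step_arm(
  moves=[
    {"translation":[0,2.5,0],"roll":0,"jaw":1},
    {"translation":[0,5,0],"roll":0,"jaw":1},
    {"translation":[0,7.5,0],"roll":0,"jaw":1},
    {"translation":[0,9,0],"roll":0,"jaw":1},
    {"translation":[0,10,0],"roll":0,"jaw":1},
    {"translation":[0,10.5,0],"roll":0,"jaw":1},
    {"translation":[0,10.7,0],"roll":0,"jaw":1},
    {"translation":[0,10.8,0],"roll":0,"jaw":1},
  ],
)

```text
t: 3.48
ee_pos: [0.5957, 0.1996, 0.1828]
eef_rot: [-179.8, -0.0, 95.7]
wrist_force: [-11.5, -0.6, 10.6]
width: 0.156
grip_force: 41.9
```

```bash
python3 -c "
from h import *
go([.4275+.167,.178+.017,.182],5.8)"
```

```text
t 3.48 pos [0.5957 0.1996 0.1828] rot [-179.8   -0.    95.7] head 5.7 -> shift cm [-0.44 -0.16  0.08] roll -0.13 (or +-180) j6 2.5 F [-11.5  -0.6  10.6] w 0.156 g 41.9
```

Emit:
step_arm(
  moves=[
    {"translation":[0,0.1,0],"roll":0,"jaw":1},
    {"translation":[0,0.2,0],"roll":0,"jaw":1},
    {"translation":[0,0.3,0],"roll":0,"jaw":1},
    {"translation":[0,0.3,0],"roll":0,"jaw":1},
    {"translation":[0,0.4,0],"roll":0,"jaw":1},
    {"translation":[0,0.4,0],"roll":0,"jaw":1},
    {"translation":[0,0.4,0],"roll":0,"jaw":1},
    {"translation":[0,0.4,0],"roll":0,"jaw":1},
  ],
)

```text
t: 4.15
ee_pos: [0.5958, 0.1995, 0.1828]
eef_rot: [-179.3, 0.1, 95.7]
wrist_force: [-27.6, -4.8, 19.2]
width: 0.159
grip_force: 46.9
```

Emit:
step_arm(
  moves=[
    {"translation":[0,-0.3,0],"roll":0,"jaw":1},
    {"translation":[0,-0.3,0],"roll":0,"jaw":-1},
    {"translation":[0,-0.3,0],"roll":0,"jaw":-1},
    {"translation":[0,-0.3,0],"roll":0,"jaw":-1},
    {"translation":[0,-0.3,0],"roll":0,"jaw":-1},
    {"translation":[0,-0.3,-2],"roll":0,"jaw":-1},
    {"translation":[0,-0.3,-6],"roll":0,"jaw":-1},
    {"translation":[0,-0.3,-10],"roll":0,"jaw":-1},
  ],
)

```text
t: 4.82
ee_pos: [0.5963, 0.1992, 0.2807]
eef_rot: [-179.7, 0.0, 95.6]
wrist_force: [0.7, 0.4, 0.7]
width: 1.001
grip_force: 0.0
```

```bash
python3 -c "
from h import *
go([.495,-.223,.28],94.3)"
```

```text
t 4.82 pos [0.5963 0.1992 0.2807] rot [-179.7    0.    95.6] head 5.6 -> shift cm [-41.02 -14.23   0.15] roll -88.66 (or +-180) j6 2.5 F [0.7 0.4 0.7] w 1.001 g 0.0
```

Emit:
step_arm(
  moves=[
    {"translation":[-3.5,-1.2,0],"roll":7,"jaw":-1},
    {"translation":[-7,-2.4,0],"roll":14,"jaw":-1},
    {"translation":[-10.5,-3.6,0],"roll":21,"jaw":-1},
    {"translation":[-14,-4.9,0],"roll":28,"jaw":-1},
    {"translation":[-17.5,-6.1,0],"roll":35,"jaw":-1},
    {"translation":[-21,-7.3,0],"roll":42,"jaw":-1},
    {"translation":[-24.5,-8.5,0],"roll":49,"jaw":-1},
    {"translation":[-28,-9.7,0],"roll":56,"jaw":-1},
  ],
)

```text
t: 5.48
ee_pos: [0.5278, -0.0905, 0.282]
eef_rot: [180.0, -0.0, 39.3]
wrist_force: [0.6, 0.7, -0.5]
width: 1.004
grip_force: 0.0
```

```bash
python3 -c "
from h import *
go([.495,-.223,.28],94.3)"
```

```text
t 5.48 pos [ 0.5278 -0.0905  0.282 ] rot [180.   -0.   39.3] head -50.7 -> shift cm [-10.93   8.18   0.2 ] roll 35.01 (or +-180) j6 28.8 F [ 0.6  0.7 -0.5] w 1.004 g 0.0
```

Emit:
step_arm(
  moves=[
    {"translation":[-3,2.2,0],"roll":7,"jaw":-1},
    {"translation":[-6,4.5,0],"roll":14,"jaw":-1},
    {"translation":[-9,6.7,0],"roll":21,"jaw":-1},
    {"translation":[-10.5,7.9,0],"roll":28,"jaw":-1},
    {"translation":[-10.5,7.9,0],"roll":35,"jaw":-1},
    {"translation":[-10.5,7.9,0],"roll":35,"jaw":-1},
    {"translation":[-10.5,7.9,0],"roll":35,"jaw":-1},
    {"translation":[-10.5,7.9,0],"roll":35,"jaw":-1},
  ],
)

```text
t: 6.15
ee_pos: [0.4981, -0.2161, 0.2819]
eef_rot: [-180.0, 0.0, 4.8]
wrist_force: [-0.2, -0.1, 1.4]
width: 1.004
grip_force: 0.0
```

```bash
python3 - <<'E'
from h import *
import cv2
go([.495,-.223,.159],94.3)
cp=campose("wrist"); im=env.get_image("wrist"); cv2.imwrite("pics/w2raw.png",im)
def T(p):
    return np.array([tr(-85,40,45),tr(-85,-40,45),tr(85,40,45),tr(85,-40,45),tr(-3,40,108),tr(-3,-40,108),tr(-17,40,108),tr(-17,-40,108)])@rz(p[2]).T+[p[0],p[1],0]
P=proj(cp,T([.5436,-.2194,4.35])); print(P.round())
for p in P: cv2.circle(im,tuple(int(v) for v in p),3,(0,0,255),1)
cv2.imwrite("pics/w2.png",im)
E
```

```text
t 6.15 pos [ 0.4981 -0.2161  0.2819] rot [-180.     0.     4.8] head -85.2 -> shift cm [-0.37  0.66 12.29] roll 0.54 (or +-180) j6 49.7 F [-0.2 -0.1  1.4] w 1.004 g 0.0
[[282. 276.]
 [380. 277.]
 [266.  59.]
 [409.  61.]
 [266. 252.]
 [404. 253.]
 [268. 269.]
 [401. 271.]]
```

View pics/w2.png

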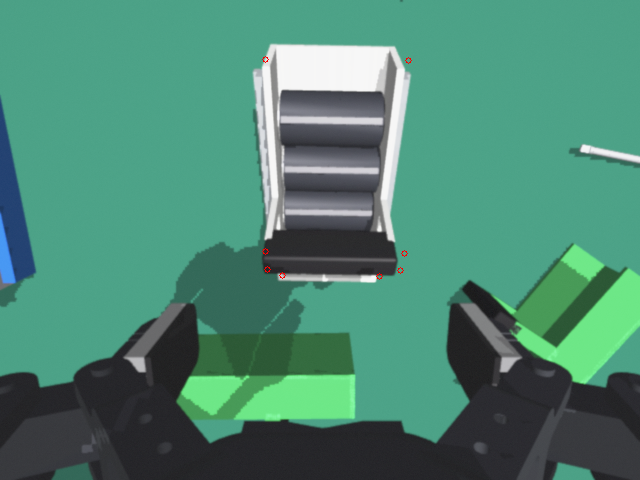

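The wrist picture shows the tray from above. The bar is at columns 264–397, rows 232–275, the back wall at row 280, and the mouth at row 45. I measure the bar's edges numerically.

```bash
python3 - <<'E'
from h import *
import cv2
im=cv2.imread("pics/w2raw.png"); g=cv2.cvtColor(im,cv2.COLOR_BGR2GRAY); m=(g<55)
for r in range(228,284,3):
    c=np.where(m[r,250:415])[0]+250
    print(r,(c.min(),c.max(),len(c)) if len(c) else None, int(g[r,330]),int(g[r,300]))
E
```

```text
228 (np.int64(288), np.int64(368), 23) 59 55
231 (np.int64(274), np.int64(369), 96) 42 43
234 (np.int64(274), np.int64(384), 111) 44 41
237 (np.int64(273), np.int64(385), 113) 44 44
240 (np.int64(267), np.int64(386), 120) 44 43
243 (np.int64(265), np.int64(392), 128) 43 45
246 (np.int64(265), np.int64(393), 129) 43 41
249 (np.int64(264), np.int64(393), 130) 43 43
252 (np.int64(264), np.int64(394), 131) 43 45
255 (np.int64(263), np.int64(394), 132) 45 47
258 None 88 88
261 (np.int64(263), np.int64(284), 14) 64 56
264 (np.int64(263), np.int64(395), 132) 52 54
267 (np.int64(263), np.int64(394), 130) 51 51
270 (np.int64(264), np.int64(393), 130) 51 49
273 (np.int64(349), np.int64(392), 38) 57 78
276 None 164 170
279 None 203 197
282 None 96 88
```

```bash
python3 - <<'E'
from h import *
cp=campose("wrist")
px=np.array([(262.7,257.5),(395.7,259),(264,273),(393.5,274.5)])
def T(p):
    return np.array([tr(-3,40,108),tr(-3,-40,108),tr(-17,40,108),tr(-17,-40,108)])@rz(p[2]).T+[p[0],p[1],p[3] if len(p)>3 else 0]
for n in (3,4):
    r=least_squares(lambda p:(proj(cp,T(p))-px).ravel(),[.54,-.22,4,0][:n],x_scale=[.1,.1,10,.1][:n]); print(r.x.round(4),(proj(cp,T(r.x))-px).round(1).tolist())
    p=r.x; print("grip",rz(p[2])@tr(-10,0,94)+[p[0],p[1],0])
go([*(rz(p[2])@tr(-10,0,94)+[p[0],p[1],0])[:2],.20],90+p[2])
E
```

```text
[ 0.5404 -0.2163  4.1882] [[-2.3, -0.8], [2.3, -0.7], [-1.6, 0.9], [1.6, 1.0]]
grip [ 0.49171197 -0.21989067  0.15896675]
[ 0.538  -0.2166  4.1971 -0.0073] [[-0.2, -0.6], [0.2, -0.6], [0.4, 0.6], [-0.4, 0.6]]
grip [ 0.48934948 -0.22020355  0.15896675]
t 6.2 pos [ 0.4981 -0.216   0.2819] rot [-180.     0.     4.8] head -85.2 -> shift cm [-0.91  0.35  8.19] roll 0.63 (or +-180) j6 49.8 F [-0.3 -0.7  0.8] w 0.999 g 0.0
```

Emit:
step_arm(
  moves=[
    {"translation":[-0.8,0.4,2],"roll":0.6,"jaw":-1},
    {"translation":[-0.8,0.4,5],"roll":0.6,"jaw":-1},
    {"translation":[-0.8,0.4,7.5],"roll":0.6,"jaw":-1},
    {"translation":[-0.8,0.4,8.2],"roll":0.6,"jaw":-1},
    {"translation":[-0.8,0.4,8.2],"roll":0.6,"jaw":-1},
    {"translation":[-0.8,0.4,8.2],"roll":0.6,"jaw":-1},
    {"translation":[-0.8,0.4,8.2],"roll":0.6,"jaw":-1},
    {"translation":[-0.8,0.4,8.2],"roll":0.6,"jaw":-1},
  ],
)

```text
t: 6.87
ee_pos: [0.4914, -0.2217, 0.2021]
eef_rot: [179.9, -0.2, 4.1]
wrist_force: [0.4, -0.1, 0.2]
width: 1.002
grip_force: 0.0
```

```bash
python3 - <<'E'
from h import *
import cv2
go([.4905,-.220,.147],94.2)
cp=campose("wrist"); im=env.get_image("wrist"); cv2.imwrite("pics/w3.png",im)
E
```

```text
t 6.87 pos [ 0.4914 -0.2217  0.2021] rot [179.9  -0.2   4.1] head -85.9 -> shift cm [-0.09 -0.19  5.51] roll -0.11 (or +-180) j6 49.6 F [ 0.4 -0.1  0.2] w 1.002 g 0.0
```

View pics/w3.png

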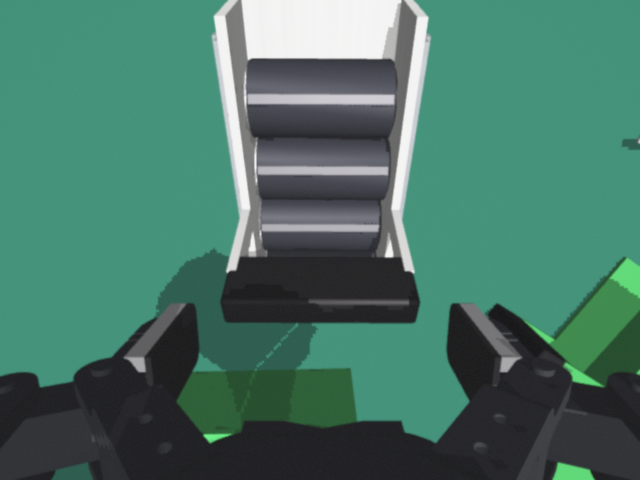

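Bar at columns 222–419, level and centred to 1 px between the pads (197 and 447). I check the fore-aft alignment from row 300 (top front edge) and row 321 (top back edge).

```bash
python3 - <<'E'
from h import *
cp=campose("wrist"); px=np.array([(222,300),(419,300.5),(224,320.5),(417,321.5)])
T=lambda p:np.array([tr(-3,40,108),tr(-3,-40,108),tr(-17,40,108),tr(-17,-40,108)])@rz(p[2]).T+[p[0],p[1],p[3] if len(p)>3 else 0]
for n in (3,4):
    r=least_squares(lambda p:(proj(cp,T(p))-px).ravel(),[.54,-.22,4,0][:n],x_scale=[.1,.1,10,.1][:n]);p=r.x; print(p.round(4),(proj(cp,T(p))-px).round(1).tolist())
    g=rz(p[2])@tr(-10,0,94)+[p[0],p[1],0]; go([g[0],g[1],.147],94.2); print(g)
E
```

```text
[ 0.5409 -0.2172  3.8482] [[-4.0, -1.1], [4.1, -0.8], [-0.7, 1.5], [0.6, 1.2]]
t 6.92 pos [ 0.4912 -0.2217  0.2019] rot [ 1.799e+02 -1.000e-01  4.100e+00] head -85.9 -> shift cm [ 0.1  -0.13  5.49] roll -0.12 (or +-180) j6 49.6 F [-0.3 -0.   0.1] w 1.001 g 0.0
[ 0.49224778 -0.22049948  0.15896675]
[ 0.5392 -0.2173  3.8482 -0.004 ] [[-1.3, -1.0], [1.4, -0.7], [1.7, 1.0], [-1.8, 0.7]]
t 6.92 pos [ 0.4912 -0.2217  0.2019] rot [ 1.799e+02 -1.000e-01  4.100e+00] head -85.9 -> shift cm [-0.08 -0.13  5.49] roll -0.12 (or +-180) j6 49.6 F [-0.3 -0.   0.1] w 1.001 g 0.0
[ 0.49051262 -0.22060694  0.15896675]
```

Emit:
step_arm(
  moves=[
    {"translation":[0,-0.1,1],"roll":0,"jaw":-1},
    {"translation":[0,-0.1,1.8],"roll":0,"jaw":-1},
    {"translation":[0,-0.1,2.6],"roll":0,"jaw":-1},
    {"translation":[0,-0.1,3.4],"roll":0,"jaw":-1},
    {"translation":[0,-0.1,4.2],"roll":0,"jaw":-1},
    {"translation":[0,-0.1,4.8],"roll":0,"jaw":-1},
    {"translation":[0,-0.1,5.2],"roll":0,"jaw":-1},
    {"translation":[0,-0.1,5.2],"roll":0,"jaw":-1},
  ],
)

```text
t: 7.58
ee_pos: [0.4897, -0.2198, 0.1466]
eef_rot: [-179.9, 0.1, 4.0]
wrist_force: [0.6, -0.4, -0.8]
width: 0.998
grip_force: 0.0
```

Emit:
step_arm(
  moves=[
    {"translation":[0,0,0],"roll":0,"jaw":1},
    {"translation":[0,0,0],"roll":0,"jaw":1},
    {"translation":[0,0,0],"roll":0,"jaw":1},
    {"translation":[0,0,0],"roll":0,"jaw":1},
    {"translation":[0,0,-0.5],"roll":0,"jaw":1},
    {"translation":[0,0,-1],"roll":0,"jaw":1},
    {"translation":[0,0,-1.5],"roll":0,"jaw":1},
    {"translation":[0,0,-2],"roll":0,"jaw":1},
  ],
  newtons=80,
)

```text
t: 8.25
ee_pos: [0.49, -0.2199, 0.1681]
eef_rot: [-180.0, 0.0, 4.1]
wrist_force: [0.2, 0.5, -5.7]
width: 0.921
grip_force: 98.2
```

```bash
python3 - <<'E'
from h import *
import cv2
go([.4905,-.2205,.3],94.2); print(env.observe()["torque"])
im=cv2.resize(env.get_image("scene")[110:250,220:390],None,fx=3,fy=3); w=cv2.resize(env.get_image("wrist"),None,fx=.5,fy=.5)
o=np.zeros((420,510+290,3),np.uint8); o[:,:510]=im; o[:240,510:]=w[:,:290]; cv2.imwrite("pics/a1.png",o)
E
```

```text
t 8.25 pos [ 0.49   -0.2199  0.1681] rot [-180.     0.     4.1] head -85.9 -> shift cm [  0.04   0.06 -13.19] roll -0.14 (or +-180) j6 49.7 F [ 0.2  0.5 -5.7] w 0.921 g 98.2
[-0.0200236   0.16783335 -0.04954281]
```

View pics/a1.png

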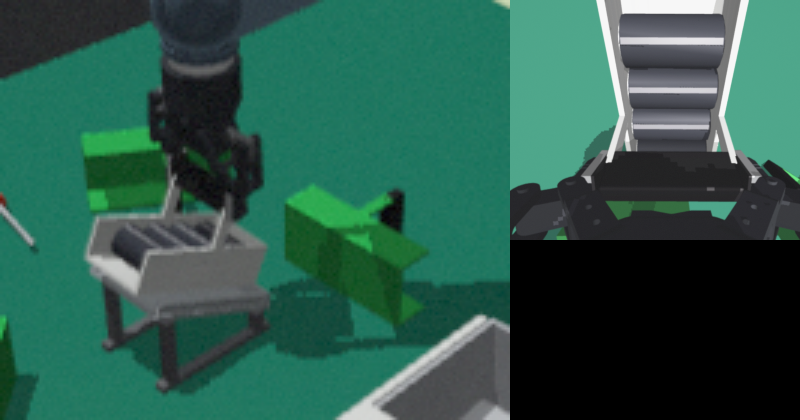

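The tray is off the stand with its tilt kept, four cans in it, and the load reads 5.7 N, as it should. Now I carry it high to the hopper.

Emit:
step_arm(
  moves=[
    {"translation":[0,0,-1.5],"roll":0,"jaw":1},
    {"translation":[0,0,-4],"roll":0,"jaw":1},
    {"translation":[0,0,-7],"roll":0,"jaw":1},
    {"translation":[0,-1,-10],"roll":0,"jaw":1},
    {"translation":[-0.3,-2.5,-12.5],"roll":0,"jaw":1},
    {"translation":[-0.6,-4.5,-13.2],"roll":0,"jaw":1},
    {"translation":[-1,-7,-13.2],"roll":-0.5,"jaw":1},
    {"translation":[-1.4,-10,-13.2],"roll":-1,"jaw":1},
  ],
)

```text
t: 9.02
ee_pos: [0.4692, -0.1213, 0.301]
eef_rot: [179.9, -0.1, 5.0]
wrist_force: [1.2, -0.2, -5.6]
width: 0.922
grip_force: 99.6
```

```bash
python3 -c "
from h import *
go([.4064,.180,.30],95.8)"
```

```text
t 9.02 pos [ 0.4692 -0.1213  0.301 ] rot [ 1.799e+02 -1.000e-01  5.000e+00] head -85.0 -> shift cm [ -3.64 -30.56   0.06] roll -0.82 (or +-180) j6 57.1 F [ 1.2 -0.2 -5.6] w 0.922 g 99.6
```

Emit:
step_arm(
  moves=[
    {"translation":[-0.4,-3,0],"roll":-0.8,"jaw":1},
    {"translation":[-0.8,-6,0],"roll":-0.8,"jaw":1},
    {"translation":[-1.2,-9,0],"roll":-0.8,"jaw":1},
    {"translation":[-1.6,-12,0],"roll":-0.8,"jaw":1},
    {"translation":[-2,-15,0],"roll":-0.8,"jaw":1},
    {"translation":[-2.4,-18,0],"roll":-0.8,"jaw":1},
    {"translation":[-2.8,-21,0],"roll":-0.8,"jaw":1},
    {"translation":[-3.1,-24,0],"roll":-0.8,"jaw":1},
  ],
)

```text
t: 9.68
ee_pos: [0.4162, 0.1163, 0.2998]
eef_rot: [-180.0, 0.0, 5.8]
wrist_force: [1.2, 0.2, -6.3]
width: 0.919
grip_force: 99.7
```

```bash
python3 -c "
from h import *
go([.4064,.180,.30],95.8)"
```

```text
t 9.68 pos [0.4162 0.1163 0.2998] rot [-180.     0.     5.8] head -84.2 -> shift cm [-0.33 -6.43 -0.01] roll 0.04 (or +-180) j6 84.7 F [ 1.2  0.2 -6.3] w 0.919 g 99.7
```

Emit:
step_arm(
  moves=[
    {"translation":[-0.1,-2.5,0],"roll":0,"jaw":1},
    {"translation":[-0.2,-4.5,0],"roll":0,"jaw":1},
    {"translation":[-0.3,-5.8,0],"roll":0,"jaw":1},
    {"translation":[-0.3,-6.4,0.5],"roll":0,"jaw":1},
    {"translation":[-0.3,-6.4,1.5],"roll":0,"jaw":1},
    {"translation":[-0.3,-6.4,2.5],"roll":0,"jaw":1},
    {"translation":[-0.3,-6.4,3.3],"roll":0,"jaw":1},
    {"translation":[-0.3,-6.4,3.8],"roll":0,"jaw":1},
  ],
)

```text
t: 10.35
ee_pos: [0.4069, 0.1773, 0.2596]
eef_rot: [180.0, 0.2, 5.8]
wrist_force: [-0.0, -1.0, -6.7]
width: 0.924
grip_force: 99.9
```

```bash
python3 - <<'E'
from h import *
import cv2
go([.4064,.180,.254],95.8); print(env.observe()["torque"])
im=cv2.resize(env.get_image("scene")[150:330,300:500],(600,540)); w=cv2.resize(env.get_image("top")[170:310,190:310],(200,233))
o=np.zeros((540,800,3),np.uint8); o[:,:600]=im; o[:233,600:]=w; cv2.imwrite("pics/a2.png",o)
E
```

```text
t 10.35 pos [0.4069 0.1773 0.2596] rot [180.    0.2   5.8] head -84.2 -> shift cm [-0.03 -0.27  0.56] roll -0.03 (or +-180) j6 93.1 F [-0.  -1.  -6.7] w 0.924 g 99.9
[-0.00160516  0.17587303  0.01464973]
```

View pics/a2.png

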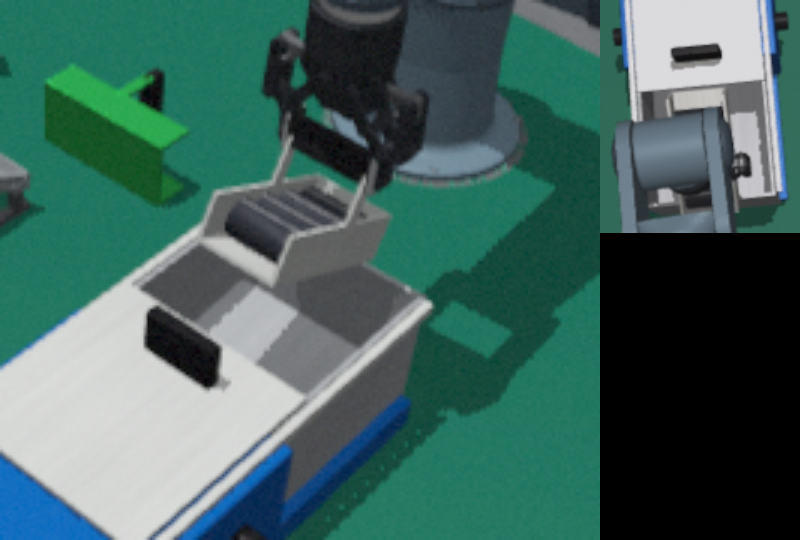

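The tray's back underside stands just over the hopper's near wall, cans still at the back, and the mouth is over the open hopper. I ease the grip and press the back onto the rim to pivot the tray.

Emit:
step_arm(
  moves=[
    {"translation":[0,0,0.3],"roll":0,"jaw":1},
    {"translation":[0,0,0.5],"roll":0,"jaw":1},
    {"translation":[0,0,0.7],"roll":0,"jaw":1},
    {"translation":[0,0,0.9],"roll":0,"jaw":1},
    {"translation":[0.1,0,1.1],"roll":0,"jaw":1},
    {"translation":[0.2,0,1.2],"roll":0,"jaw":1},
    {"translation":[0.3,0,1.3],"roll":0,"jaw":1},
    {"translation":[0.4,0,1.4],"roll":0,"jaw":1},
  ],
  newtons=40,
)

```text
t: 11.12
ee_pos: [0.414, 0.1788, 0.2531]
eef_rot: [180.0, -0.4, 5.9]
wrist_force: [1.2, -1.1, 10.4]
width: 0.92
grip_force: 102.2
```

```bash
cat > tilt.py <<'E'
from h import *
import cv2,sys
# tilt: match tray template? just save scene crop
o=env.observe(); print(o["t"],o["ee_pos"].round(4),o["wrist_force"].round(1),o["torque"].round(2),round(o["grip_force"],1))
if len(sys.argv)>1: cv2.imwrite(sys.argv[1],cv2.resize(env.get_image("scene")[150:330,300:500],(600,540)))
E
python3 tilt.py pics/a3.png
```

```text
11.1167 [0.414  0.1788 0.2531] [ 1.2 -1.1 10.4] [-0.22  0.16  0.  ] 102.2
```

Emit:
step_arm(
  moves=[
    {"translation":[0,0,-0.3],"roll":0,"jaw":0.5},
    {"translation":[0,0,-0.3],"roll":0,"jaw":0.5},
    {"translation":[0,0,-0.3],"roll":0,"jaw":0},
    {"translation":[0,0,-0.3],"roll":0,"jaw":0},
    {"translation":[0,0,-0.3],"roll":0,"jaw":-0.3},
    {"translation":[0,0,-0.3],"roll":0,"jaw":-0.3},
    {"translation":[0,0,-0.3],"roll":0,"jaw":-0.3},
    {"translation":[0,0,-0.3],"roll":0,"jaw":-0.3},
  ],
  newtons=30,
)

```text
t: 11.83
ee_pos: [0.4125, 0.1788, 0.2522]
eef_rot: [-180.0, -0.2, 5.9]
wrist_force: [0.9, -1.6, 5.6]
width: 0.924
grip_force: 101.5
```

```bash
python3 tilt.py pics/a4.png
```

```text
11.8333 [0.4125 0.1788 0.2522] [ 0.9 -1.6  5.6] [0.01 0.18 0.02] 101.5
```

Emit:
step_arm(
  moves=[
    {"translation":[0,0,0],"roll":0,"jaw":-0.5},
    {"translation":[0,0,0],"roll":0,"jaw":-0.6},
    {"translation":[0,0,0],"roll":0,"jaw":-0.65},
    {"translation":[0,0,0],"roll":0,"jaw":-0.7},
    {"translation":[0,0,0],"roll":0,"jaw":-0.73},
    {"translation":[0,0,0],"roll":0,"jaw":-0.76},
    {"translation":[0,0,0],"roll":0,"jaw":-0.78},
    {"translation":[0,0,0],"roll":0,"jaw":-0.8},
  ],
  newtons=30,
)

```text
t: 12.55
ee_pos: [0.4125, 0.1788, 0.2522]
eef_rot: [-180.0, -0.2, 5.9]
wrist_force: [1.6, -1.2, 5.4]
width: 0.922
grip_force: 101.5
```

```bash
python3 tilt.py
```

```text
12.55 [0.4125 0.1788 0.2522] [ 1.6 -1.2  5.4] [ 0.03  0.15 -0.03] 101.5
```

Emit:
step_arm(
  moves=[
    {"translation":[-0.2,0,0.2],"roll":0,"jaw":-0.8},
    {"translation":[-0.3,0,0.4],"roll":0,"jaw":-0.8},
    {"translation":[-0.3,0,0.6],"roll":0,"jaw":-0.8},
    {"translation":[-0.3,0,0.8],"roll":0,"jaw":-0.8},
    {"translation":[-0.3,0,1.0],"roll":0,"jaw":-0.8},
    {"translation":[-0.3,0,1.2],"roll":0,"jaw":-0.8},
    {"translation":[-0.3,0,1.2],"roll":0,"jaw":-0.8},
    {"translation":[-0.3,0,1.2],"roll":0,"jaw":-0.8},
  ],
  newtons=30,
)

```text
t: 13.22
ee_pos: [0.416, 0.1791, 0.2495]
eef_rot: [-180.0, -1.3, 5.8]
wrist_force: [5.8, -1.0, 32.6]
width: 0.922
grip_force: 107.3
```

```bash
python3 tilt.py pics/a5.png
```

```text
13.2167 [0.416  0.1791 0.2495] [ 5.8 -1.  32.6] [-0.19 -0.22  0.  ] 107.3
```

Emit:
step_arm(
  moves=[
    {"translation":[0,0,-1.2],"roll":0,"jaw":-0.8},
    {"translation":[0,0,-2.2],"roll":0,"jaw":-0.8},
    {"translation":[-0.4,0,-2.2],"roll":0,"jaw":-0.8},
    {"translation":[-0.6,0,-2.2],"roll":0,"jaw":-0.8},
    {"translation":[-0.6,0,-1.8],"roll":0,"jaw":-0.8},
    {"translation":[-0.6,0,-1.4],"roll":0,"jaw":-0.8},
    {"translation":[-0.6,0,-1.0],"roll":0,"jaw":-0.8},
    {"translation":[-0.6,0,-1.0],"roll":0,"jaw":-0.8},
  ],
  newtons=30,
)

```text
t: 13.93
ee_pos: [0.4016, 0.1776, 0.2467]
eef_rot: [180.0, 0.2, 5.9]
wrist_force: [-0.5, -0.1, -5.6]
width: 0.925
grip_force: 102.3
```

```bash
python3 tilt.py pics/a6.png
```

```text
13.9333 [0.4016 0.1776 0.2467] [-0.5 -0.1 -5.6] [-0.01  0.13  0.04] 102.3
```

```bash
cat > th.py <<'E'
from h import *
import cv2
c=env.calibration("wrist"); M=np.linalg.inv(np.array(c["mount"])); f=240/np.tan(np.radians(c["fov_y"]/2))
def row(th,u,n):  # tool frame: x fwd, z down; handle 12mm behind TCP
    a=np.radians(th); du,dn=(u+10)/1e3,(n-94)/1e3
    P=M@[du*np.cos(a)-dn*np.sin(a),0,-(du*np.sin(a)+dn*np.cos(a))-.012,1]
    return f*P[1]/P[2]+c["cy"]
def cols():
    im=env.get_image("wrist"); cv2.imwrite("pics/wl.png",im); return im[:,312:330].mean(axis=1)
E
python3 - <<'E'
from th import *
a1=cv2.imread("pics/a1.png"); g=a1[:240,510+155:510+165].mean(axis=(1,2)); 
print("a1",[(2*i,int(g[i])) for i in range(1,239) if g[i]>g[i-1] and g[i]>=g[i+1] and g[i]>120])
k=cols().mean(axis=1); print("now",[(i,int(k[i])) for i in range(2,300) if k[i]==k[max(0,i-8):i+9].max() and k[i]>110])
d=cols(); print("green rows", [i for i in range(0,300,5) if d[i][1]>d[i][2]+40][:10])
for th in (25,20,15,10,5,0): print(th,[round(row(th,u,36)) for u in (45,9,-27)],"mouth",round(row(th,85,0)))
E
```

```text
a1 [(78, 227), (164, 122), (178, 213), (240, 139), (252, 203)]
now [(2, 234), (95, 185), (190, 175), (266, 159)]
green rows []
25 [101, 195, 264] mouth -62
20 [111, 204, 275] mouth -34
15 [122, 213, 287] mouth -8
10 [133, 223, 298] mouth 17
5 [145, 233, 310] mouth 40
0 [157, 243, 321] mouth 63
```

The grip pivots: the tilt went from 25° to about 18°. I press again with a longer lever and a forward drag.

Emit:
step_arm(
  moves=[
    {"translation":[0.5,0,-0.5],"roll":0,"jaw":-0.8},
    {"translation":[1.2,0,-0.5],"roll":0,"jaw":-0.8},
    {"translation":[1.2,0,0.1],"roll":0,"jaw":-0.8},
    {"translation":[1.4,0,0.5],"roll":0,"jaw":-0.8},
    {"translation":[1.7,0,0.8],"roll":0,"jaw":-0.8},
    {"translation":[2.0,0,1.1],"roll":0,"jaw":-0.8},
    {"translation":[2.3,0,1.4],"roll":0,"jaw":-0.8},
    {"translation":[2.5,0,1.6],"roll":0,"jaw":-0.8},
  ],
  newtons=30,
)

```text
t: 14.75
ee_pos: [0.4342, 0.1809, 0.2412]
eef_rot: [-180.0, -1.1, 5.8]
wrist_force: [7.7, -0.0, 22.1]
width: 0.923
grip_force: 108.6
```

```bash
cat > st.py <<'E'
from th import *
o=env.observe(); print(round(o["t"],2),o["ee_pos"].round(4),o["eef_rot"].round(1),"F",o["wrist_force"].round(1),o["torque"].round(2),round(o["grip_force"],1))
d=cols(); k=d.mean(axis=1); print([(i,int(k[i])) for i in range(2,340) if k[i]==k[max(0,i-8):i+9].max() and k[i]>100],"green",[i for i in range(0,300,4) if d[i][1]>d[i][2]+40][:6])
E
python3 st.py
```

```text
14.75 [0.4342 0.1809 0.2412] [-180.    -1.1    5.8] F [ 7.7 -0.  22.1] [-0.02 -0.33  0.06] 108.6
[(11, 232), (38, 233), (54, 233), (64, 233), (73, 233), (123, 155), (215, 170), (288, 164)] green []
```

The tilt is now about 6° and the cans are still in. I go on down and forward to pour.

Emit:
step_arm(
  moves=[
    {"translation":[0.4,0,0.4],"roll":0,"jaw":-0.8},
    {"translation":[0.8,0,0.8],"roll":0,"jaw":-0.8},
    {"translation":[1.2,0,1.1],"roll":0,"jaw":-0.8},
    {"translation":[1.5,0,1.4],"roll":0,"jaw":-0.8},
    {"translation":[1.8,0,1.7],"roll":0,"jaw":-0.8},
    {"translation":[2.1,0,2.0],"roll":0,"jaw":-0.8},
    {"translation":[2.3,0,2.3],"roll":0,"jaw":-0.8},
    {"translation":[2.5,0,2.6],"roll":0,"jaw":-0.8},
  ],
  newtons=30,
)

```text
t: 15.47
ee_pos: [0.4636, 0.1839, 0.2183]
eef_rot: [-179.9, -1.8, 5.8]
wrist_force: [17.9, 2.0, 25.1]
width: 0.922
grip_force: 114.8
```

```bash
python3 st.py
```

```text
15.47 [0.4636 0.1839 0.2183] [-179.9   -1.8    5.8] F [17.9  2.  25.1] [ 0.15 -1.69  0.04] 114.8
[(13, 233), (32, 233), (46, 233), (47, 233), (57, 233), (75, 233), (98, 134), (260, 121)] green []
```

Emit:
step_arm(
  moves=[
    {"translation":[0,0,-0.3],"roll":0,"jaw":-0.8},
    {"translation":[0,0,-0.6],"roll":0,"jaw":-0.8},
    {"translation":[0,0,-0.6],"roll":0,"jaw":-0.8},
    {"translation":[0,0,-0.6],"roll":0,"jaw":-0.8},
    {"translation":[0,0,-0.6],"roll":0,"jaw":-0.8},
    {"translation":[0,0,-0.6],"roll":0,"jaw":-0.8},
    {"translation":[0,0,-0.6],"roll":0,"jaw":-0.8},
    {"translation":[0,0,-0.6],"roll":0,"jaw":-0.8},
  ],
  newtons=30,
)

```text
t: 16.18
ee_pos: [0.4576, 0.1833, 0.218]
eef_rot: [-180.0, -0.8, 5.8]
wrist_force: [8.5, 1.1, 8.2]
width: 0.927
grip_force: 112.8
```

```bash
python3 - <<'E'
import st
from th import *
im=cv2.imread("pics/wl.png"); s=env.get_image("scene")[150:330,300:500]
o=np.zeros((480,800,3),np.uint8); o[:360,:480]=cv2.resize(im,(480,360)); o[:,480:]=cv2.resize(s,(533,480))[:,100:420]; cv2.imwrite("pics/a7.png",o)
E
```

```text
16.18 [0.4576 0.1833 0.218 ] [-180.    -0.8    5.8] F [8.5 1.1 8.2] [ 0.02 -0.73  0.  ] 112.8
[(3, 232), (7, 232), (27, 233), (39, 233), (40, 233), (50, 233)] green []
```

View pics/a7.png

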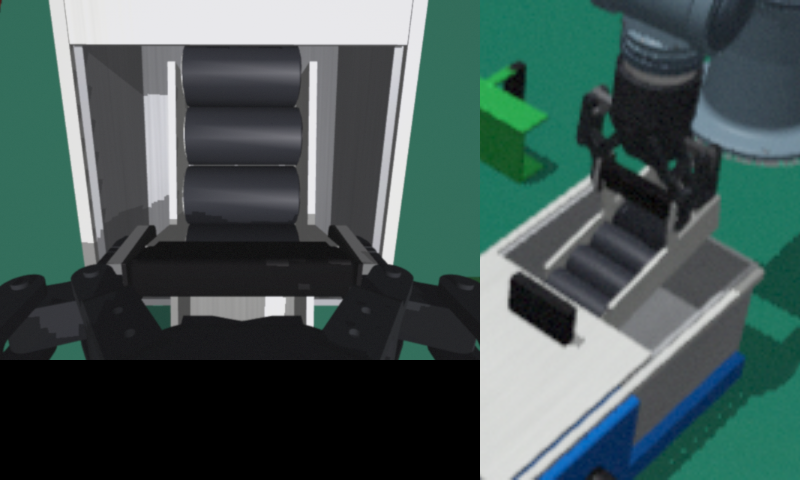

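The last picture shows all four cans rolled to the mouth (wrist view rows 45–240) but held there by the cover's edge (row 45). I draw the tray back and up at the same tilt so that they drop out.

Emit:
step_arm(
  moves=[
    {"translation":[-0.3,0,-0.8],"roll":0,"jaw":-0.8},
    {"translation":[-1,0,-1.2],"roll":0,"jaw":-0.8},
    {"translation":[-2,0,-1.5],"roll":0,"jaw":-0.8},
    {"translation":[-3,0,-1.8],"roll":0,"jaw":-0.8},
    {"translation":[-4,0,-2.1],"roll":0,"jaw":-0.8},
    {"translation":[-5,0,-2.4],"roll":0,"jaw":-0.8},
    {"translation":[-5.5,0,-2.5],"roll":0,"jaw":-0.8},
    {"translation":[-5.5,0,-2.5],"roll":0,"jaw":-0.8},
  ],
  newtons=30,
)

```text
t: 16.95
ee_pos: [0.397, 0.1773, 0.2381]
eef_rot: [-180.0, -0.0, 5.9]
wrist_force: [0.8, 0.2, -2.7]
width: 0.922
grip_force: 111.5
```

```bash
cat > dark.py <<'E'
from th import *
im=env.get_image("wrist"); o=env.observe(); print(round(o["t"],2),o["ee_pos"].round(4),"F",o["wrist_force"].round(1),o["torque"].round(2))
k=im[:,290:350].mean(axis=(1,2)).astype(int); print(k[0:340:6].tolist())
E
python3 dark.py
```

```text
17.0 [0.3975 0.1773 0.2381] F [ 0.4  0.3 -2.9] [-0.01 -0.02 -0.03]
[52, 58, 68, 82, 81, 71, 60, 52, 46, 39, 30, 127, 127, 128, 128, 224, 228, 228, 232, 233, 233, 233, 233, 233, 233, 233, 233, 233, 233, 233, 233, 233, 233, 233, 233, 233, 233, 233, 233, 233, 233, 233, 233, 233, 233, 233, 231, 215, 160, 160, 159, 159, 158, 158, 18, 18, 17]
```

The wrist force fell to 2.9 N (0.3 kg), so the tray is empty, and the wrist image columns show only bare floor. Back to the stand, high.

Emit:
step_arm(
  moves=[
    {"translation":[0,0,-2],"roll":0,"jaw":-0.8},
    {"translation":[0,0,-5],"roll":0,"jaw":-0.8},
    {"translation":[0,0,-7],"roll":0,"jaw":-0.8},
    {"translation":[0,2,-7],"roll":0,"jaw":-0.8},
    {"translation":[0.4,5,-7],"roll":0,"jaw":-0.8},
    {"translation":[0.8,8,-7],"roll":0.5,"jaw":-0.8},
    {"translation":[1.2,11,-7],"roll":1,"jaw":-0.8},
    {"translation":[1.6,14,-7],"roll":1.7,"jaw":-0.8},
  ],
)

```text
t: 17.67
ee_pos: [0.4284, 0.0382, 0.3079]
eef_rot: [180.0, -0.0, 4.1]
wrist_force: [1.1, -0.3, -2.6]
width: 0.92
grip_force: 112.1
```

```bash
python3 -c "
from h import *
go([.4999,-.2195,.26],94.1)"
```

```text
t 17.67 pos [0.4284 0.0382 0.3079] rot [180.   -0.    4.1] head -85.9 -> shift cm [ 5.27 26.22  4.8 ] roll 0.04 (or +-180) j6 75.8 F [ 1.1 -0.3 -2.6] w 0.92 g 112.1
```

Emit:
step_arm(
  moves=[
    {"translation":[0.7,3.5,0],"roll":0,"jaw":-0.8},
    {"translation":[1.4,7,0],"roll":0,"jaw":-0.8},
    {"translation":[2.1,10.5,0],"roll":0,"jaw":-0.8},
    {"translation":[2.8,14,0],"roll":0,"jaw":-0.8},
    {"translation":[3.5,17.5,0],"roll":0,"jaw":-0.8},
    {"translation":[4.2,21,0.5],"roll":0,"jaw":-0.8},
    {"translation":[4.8,24,1.5],"roll":0,"jaw":-0.8},
    {"translation":[5.2,25.8,2.5],"roll":0,"jaw":-0.8},
  ],
)

```text
t: 18.33
ee_pos: [0.4993, -0.2176, 0.2826]
eef_rot: [179.9, -0.0, 4.0]
wrist_force: [-0.3, 0.8, -3.2]
width: 0.919
grip_force: 112.0
```

```bash
python3 - <<'E'
from h import *
go([.4999,-.2195,.22],94.1)
import dark
from th import *
print([(t,round(row(t,85,0)),round(row(t,85,4))) for t in (0,-5,-10,-15,-20)])
im=env.get_image("wrist").astype(int); print([ (r,im[r,320].tolist()) for r in range(40,150,6)])
E
```

```text
t 18.33 pos [ 0.4993 -0.2176  0.2826] rot [179.9  -0.    4. ] head -86.0 -> shift cm [0.04 0.19 6.26] roll -0.09 (or +-180) j6 50.5 F [-0.3  0.8 -3.2] w 0.919 g 112.0
18.38 [ 0.4987 -0.2187  0.2798] F [-2.4 -2.3 -4.6] [-0.12  0.07 -0.05]
[83, 83, 84, 83, 83, 83, 84, 84, 83, 83, 84, 84, 106, 154, 154, 155, 154, 154, 226, 233, 233, 233, 233, 233, 233, 233, 233, 233, 233, 233, 233, 233, 233, 233, 233, 233, 233, 233, 233, 233, 233, 233, 233, 233, 233, 233, 233, 224, 161, 160, 159, 159, 158, 158, 18, 18, 18]
[(0, 63, 61), (-5, 85, 83), (-10, 105, 103), (-15, 126, 124), (-20, 145, 143)]
[(40, [91, 110, 52]), (46, [92, 110, 52]), (52, [93, 111, 52]), (58, [92, 110, 52]), (64, [91, 110, 52]), (70, [121, 120, 111]), (76, [159, 154, 151]), (82, [159, 155, 151]), (88, [159, 155, 152]), (94, [158, 154, 149]), (100, [156, 153, 150]), (106, [165, 160, 157]), (112, [235, 232, 232]), (118, [235, 232, 232]), (124, [235, 232, 233]), (130, [235, 233, 232]), (136, [235, 232, 232]), (142, [235, 233, 232]), (148, [236, 233, 233])]
```

Emit:
step_arm(
  moves=[
    {"translation":[0.1,0.1,2.5],"roll":-0.1,"jaw":-0.8},
    {"translation":[0.1,0.1,5],"roll":-0.1,"jaw":-0.8},
    {"translation":[0.1,0.1,7],"roll":-0.1,"jaw":-0.8},
    {"translation":[0.1,0.1,8],"roll":-0.1,"jaw":-0.8},
    {"translation":[0.1,0.1,8.8],"roll":-0.1,"jaw":-0.8},
    {"translation":[0.1,0.1,9.4],"roll":-0.1,"jaw":-0.8},
    {"translation":[0.1,0.1,10],"roll":-0.1,"jaw":-0.8},
    {"translation":[0.1,0.1,10.5],"roll":-0.1,"jaw":-0.8},
  ],
)

```text
t: 19.1
ee_pos: [0.4994, -0.2175, 0.1884]
eef_rot: [179.6, 0.3, 4.4]
wrist_force: [-49.8, 9.8, 76.1]
width: 0.923
grip_force: 122.8
```

```bash
python3 - <<'E'
from h import *
go([.4999,-.2199,.152],94.1)
import dark
E
```

```text
t 19.1 pos [ 0.4994 -0.2175  0.1884] rot [179.6   0.3   4.4] head -85.6 -> shift cm [0.05 0.22 3.64] roll 0.28 (or +-180) j6 50.5 F [-49.8   9.8  76.1] w 0.923 g 122.8
19.15 [ 0.4998 -0.2175  0.1889] F [-34.8   8.1  52.1] [1.51 4.34 0.24]
[83, 83, 83, 83, 84, 83, 84, 88, 151, 153, 153, 154, 155, 155, 153, 154, 199, 233, 233, 233, 233, 233, 233, 233, 233, 233, 233, 233, 233, 233, 233, 233, 233, 233, 233, 233, 233, 233, 233, 233, 233, 233, 233, 233, 233, 233, 233, 224, 159, 158, 157, 156, 156, 155, 55, 18, 18]
```

The mouth jammed on the bed because friction pushed against the turn. I lift off, start further up-slope, and then drag down-slope while lowering so friction helps the turn.

Emit:
step_arm(
  moves=[
    {"translation":[0,0,-1.5],"roll":0,"jaw":-0.8},
    {"translation":[0,0,-3],"roll":0,"jaw":-0.8},
    {"translation":[0,0.1,-4.7],"roll":0,"jaw":-0.8},
    {"translation":[1.3,0.1,-4.7],"roll":0,"jaw":-0.8},
    {"translation":[2.6,0.1,-4.7],"roll":0,"jaw":-0.8},
    {"translation":[3.8,0.1,-4.7],"roll":0,"jaw":-0.8},
    {"translation":[3.8,0.1,-4.7],"roll":0,"jaw":-0.8},
    {"translation":[3.8,0.1,-4.7],"roll":0,"jaw":-0.8},
  ],
)

```text
t: 19.82
ee_pos: [0.5379, -0.2127, 0.2255]
eef_rot: [180.0, -0.0, 4.3]
wrist_force: [0.0, 0.0, -3.4]
width: 0.917
grip_force: 113.9
```

```bash
python3 - <<'E'
from h import *
u=np.array([np.cos(np.radians(4.1)),np.sin(np.radians(4.1))])
S=np.array([.4899,-.2199])
for o,z in ((.048,.2115),(.016,.170),(.010,.155)): go([*(S+o*u),z],94.1)
import dark
E
```

```text
t 19.82 pos [ 0.5379 -0.2127  0.2255] rot [180.   -0.    4.3] head -85.7 -> shift cm [-0.04  0.37  1.4 ] roll 0.22 (or +-180) j6 52.9 F [ 0.   0.  -3.4] w 0.917 g 113.9
t 19.82 pos [ 0.5379 -0.2127  0.2255] rot [180.   -0.    4.3] head -85.7 -> shift cm [-3.24  0.36  5.55] roll 0.22 (or +-180) j6 52.9 F [ 0.   0.  -3.4] w 0.917 g 113.9
t 19.82 pos [ 0.5379 -0.2127  0.2255] rot [180.   -0.    4.3] head -85.7 -> shift cm [-3.84  0.36  7.05] roll 0.22 (or +-180) j6 52.9 F [ 0.   0.  -3.4] w 0.917 g 113.9
19.87 [ 0.5375 -0.2128  0.2252] F [-0.3 -0.  -3.1] [-0.02 -0.04  0.01]
[83, 83, 83, 83, 83, 83, 83, 83, 83, 83, 84, 83, 84, 84, 84, 84, 84, 233, 233, 233, 233, 233, 233, 233, 233, 233, 233, 233, 233, 233, 233, 233, 233, 233, 233, 233, 233, 233, 233, 233, 233, 233, 233, 233, 233, 233, 232, 224, 159, 159, 158, 157, 157, 156, 33, 19, 18]
```

Emit:
step_arm(
  moves=[
    {"translation":[-0.7,0.4,0.3],"roll":0.2,"jaw":-0.8},
    {"translation":[-0.8,0.4,1.2],"roll":0.2,"jaw":-0.8},
    {"translation":[-1.2,0.4,1.8],"roll":0.2,"jaw":-0.8},
    {"translation":[-1.7,0.4,2.3],"roll":0.2,"jaw":-0.8},
    {"translation":[-2.2,0.4,2.8],"roll":0.2,"jaw":-0.8},
    {"translation":[-2.6,0.4,3.2],"roll":0.2,"jaw":-0.8},
    {"translation":[-3,0.4,3.6],"roll":0.2,"jaw":-0.8},
    {"translation":[-3.4,0.4,4.0],"roll":0.2,"jaw":-0.8},
  ],
)

```text
t: 20.53
ee_pos: [0.5051, -0.2205, 0.1882]
eef_rot: [179.8, -0.3, 4.1]
wrist_force: [-3.3, 3.6, 13.4]
width: 0.926
grip_force: 116.6
```

```bash
python3 - <<'E'
from h import *
u=np.array([np.cos(np.radians(4.1)),np.sin(np.radians(4.1))])
S=np.array([.4899,-.2199])
for o,z in ((.016,.170),(.010,.155)): go([*(S+o*u),z],94.1)
import dark
E
```

```text
t 20.53 pos [ 0.5051 -0.2205  0.1882] rot [179.8  -0.3   4.1] head -85.9 -> shift cm [ 0.08 -0.17  1.82] roll -0.04 (or +-180) j6 50.5 F [-3.3  3.6 13.4] w 0.926 g 116.6
t 20.53 pos [ 0.5051 -0.2205  0.1882] rot [179.8  -0.3   4.1] head -85.9 -> shift cm [-0.53 -0.17  3.32] roll -0.04 (or +-180) j6 50.5 F [-3.3  3.6 13.4] w 0.926 g 116.6
20.58 [ 0.5042 -0.2205  0.1873] F [-5.7  2.8 12.1] [ 0.26 -0.34  0.18]
[83, 83, 83, 84, 83, 83, 84, 83, 84, 84, 120, 153, 153, 226, 233, 233, 233, 233, 233, 233, 233, 233, 233, 233, 233, 233, 233, 233, 233, 233, 233, 233, 233, 233, 233, 233, 233, 233, 233, 233, 233, 233, 233, 233, 233, 233, 233, 231, 154, 153, 153, 152, 151, 151, 19, 19, 19]
```

Emit:
step_arm(
  moves=[
    {"translation":[-0.3,-0.1,0.3],"roll":0,"jaw":-0.8},
    {"translation":[-0.6,-0.1,0.6],"roll":0,"jaw":-0.8},
    {"translation":[-0.8,-0.1,0.9],"roll":0,"jaw":-0.8},
    {"translation":[-1.0,-0.1,1.2],"roll":0,"jaw":-0.8},
    {"translation":[-1.2,-0.1,1.5],"roll":0,"jaw":-0.8},
    {"translation":[-1.3,-0.1,1.8],"roll":0,"jaw":-0.8},
    {"translation":[-1.4,-0.1,2.0],"roll":0,"jaw":-0.8},
    {"translation":[-1.4,-0.1,2.2],"roll":0,"jaw":-0.8},
  ],
)

```text
t: 21.25
ee_pos: [0.4875, -0.2216, 0.1668]
eef_rot: [179.8, 0.4, 4.1]
wrist_force: [-27.0, 1.2, 21.6]
width: 0.923
grip_force: 119.8
```

```bash
python3 - <<'E'
from h import *
u=np.array([np.cos(np.radians(4.1)),np.sin(np.radians(4.1))])
S=np.array([.4899,-.2199])
for o,z in ((0.,.170),(.010,.155)): go([*(S+o*u),z],94.1)
import dark
E
```

```text
t 21.25 pos [ 0.4875 -0.2216  0.1668] rot [179.8   0.4   4.1] head -85.9 -> shift cm [ 0.25 -0.15 -0.32] roll 0.01 (or +-180) j6 49.7 F [-27.    1.2  21.6] w 0.923 g 119.8
t 21.25 pos [ 0.4875 -0.2216  0.1668] rot [179.8   0.4   4.1] head -85.9 -> shift cm [ 1.26 -0.15  1.17] roll 0.01 (or +-180) j6 49.7 F [-27.    1.2  21.6] w 0.923 g 119.8
21.3 [ 0.4869 -0.2214  0.1659] F [-26.4  -1.2  23.2] [-0.2   2.94  0.02]
[119, 153, 153, 153, 232, 233, 233, 233, 233, 233, 233, 233, 233, 233, 233, 233, 233, 232, 232, 232, 232, 231, 231, 231, 231, 230, 230, 230, 230, 229, 229, 229, 228, 228, 227, 227, 226, 225, 225, 225, 225, 224, 224, 223, 223, 223, 219, 145, 144, 144, 143, 144, 143, 110, 20, 20, 20]
```

Tilt is about +9°. I ratchet again: lift, go forward, and drag back while lowering.

Emit:
step_arm(
  moves=[
    {"translation":[0,-0.1,-1.2],"roll":0,"jaw":-0.8},
    {"translation":[0.3,-0.1,-2.4],"roll":0,"jaw":-0.8},
    {"translation":[1.5,-0.1,-2.6],"roll":0,"jaw":-0.8},
    {"translation":[2.4,-0.1,-2.6],"roll":0,"jaw":-0.8},
    {"translation":[2.4,-0.1,-2.6],"roll":0,"jaw":-0.8},
    {"translation":[2.3,-0.1,-2.2],"roll":0,"jaw":-0.8},
    {"translation":[2.1,-0.1,-1.8],"roll":0,"jaw":-0.8},
    {"translation":[1.9,-0.1,-1.4],"roll":0,"jaw":-0.8},
  ],
)

```text
t: 21.97
ee_pos: [0.5079, -0.2169, 0.1757]
eef_rot: [-179.9, 0.1, 4.1]
wrist_force: [-1.0, -0.0, -3.3]
width: 0.921
grip_force: 117.3
```

```bash
cat > s2.py <<'E'
from h import *
u=np.array([np.cos(np.radians(4.1)),np.sin(np.radians(4.1))])
S=np.array([.4899,-.2199])
for o,z in ((.006,.152),(.0,.148)): go([*(S+o*u),z],94.1)
import dark
E
python3 s2.py
```

```text
t 21.97 pos [ 0.5079 -0.2169  0.1757] rot [-1.799e+02  1.000e-01  4.100e+00] head -85.9 -> shift cm [-1.21  0.18  2.37] roll -0.04 (or +-180) j6 51.1 F [-1.  -0.  -3.3] w 0.921 g 117.3
t 21.97 pos [ 0.5079 -0.2169  0.1757] rot [-1.799e+02  1.000e-01  4.100e+00] head -85.9 -> shift cm [-1.81  0.18  2.77] roll -0.04 (or +-180) j6 51.1 F [-1.  -0.  -3.3] w 0.921 g 117.3
22.02 [ 0.5071 -0.2166  0.1747] F [-0.1  0.6 -3.5] [-0.04  0.07  0.01]
[83, 83, 84, 84, 232, 233, 233, 233, 233, 233, 233, 233, 233, 233, 233, 233, 233, 232, 232, 232, 232, 231, 231, 231, 230, 230, 230, 230, 229, 229, 229, 228, 228, 228, 227, 226, 226, 225, 225, 225, 224, 224, 224, 223, 223, 223, 222, 168, 144, 144, 144, 143, 143, 96, 20, 20, 20]
```

Emit:
step_arm(
  moves=[
    {"translation":[-0.2,0.2,0.3],"roll":0,"jaw":-0.8},
    {"translation":[-0.4,0.2,0.7],"roll":0,"jaw":-0.8},
    {"translation":[-0.6,0.2,1.1],"roll":0,"jaw":-0.8},
    {"translation":[-0.8,0.2,1.5],"roll":0,"jaw":-0.8},
    {"translation":[-0.9,0.2,1.9],"roll":0,"jaw":-0.8},
    {"translation":[-1.0,0.2,2.2],"roll":0,"jaw":-0.8},
    {"translation":[-1.1,0.2,2.5],"roll":0,"jaw":-0.8},
    {"translation":[-1.2,0.2,2.7],"roll":0,"jaw":-0.8},
  ],
)

```text
t: 22.68
ee_pos: [0.4969, -0.2218, 0.1529]
eef_rot: [179.8, -0.0, 4.1]
wrist_force: [-12.4, -0.0, 13.7]
width: 0.922
grip_force: 118.2
```

```bash
python3 s2.py; python3 -c "
from th import *
print([(t,round(row(t,85,0)), round(row(t,-81,45)),round(row(t,-85,45))) for t in (9,15,20,25)])"
```

```text
t 22.68 pos [ 0.4969 -0.2218  0.1529] rot [179.8  -0.    4.1] head -85.9 -> shift cm [-0.09 -0.24  0.09] roll -0.04 (or +-180) j6 50.1 F [-12.4  -0.   13.7] w 0.922 g 118.2
t 22.68 pos [ 0.4969 -0.2218  0.1529] rot [179.8  -0.    4.1] head -85.9 -> shift cm [-0.69 -0.24  0.49] roll -0.04 (or +-180) j6 50.1 F [-12.4  -0.   13.7] w 0.922 g 118.2
22.73 [ 0.4965 -0.2217  0.1521] F [-10.9  -2.4   9. ] [-0.31  0.86 -0.12]
[233, 233, 233, 233, 233, 233, 232, 232, 232, 232, 232, 232, 232, 231, 231, 231, 231, 231, 231, 231, 231, 231, 231, 231, 231, 231, 231, 231, 231, 231, 231, 231, 230, 230, 230, 230, 230, 230, 229, 229, 229, 229, 229, 229, 229, 228, 227, 155, 154, 154, 154, 154, 154, 101, 25, 25, 25]
[(9, 22, 407, 413), (15, -8, 387, 393), (20, -34, 371, 376), (25, -62, 355, 360)]
```

```bash
python3 - <<'E'
from th import *
for t in (9,15,20,25): print(t,[round(row(t,u,n)) for u,n in ((-3,80),(-3,108),(-81,0))])
a=cv2.imread("pics/a1.png")[:240,510:]; b=cv2.resize(env.get_image("wrist"),None,fx=.5,fy=.5)[:,:290]
for n,i in (("a1",a),("now",b)): print(n,i[140:215:1,155:165].mean(axis=(1,2)).astype(int).tolist()); print(i[20:150:10,95:145:2].mean(axis=2).astype(int).tolist() if 0 else "")
E
```

```text
9 [310, 369, 347]
15 [307, 375, 325]
20 [306, 380, 307]
25 [304, 385, 290]
a1 [55, 58, 60, 62, 64, 67, 69, 72, 74, 75, 73, 56, 42, 44, 44, 44, 44, 42, 40, 39, 40, 39, 35, 35, 35, 35, 35, 35, 35, 35, 35, 35, 35, 35, 35, 35, 35, 35, 34, 35, 35, 35, 35, 35, 35, 36, 37, 41, 46, 47, 44, 41, 41, 41, 41, 40, 40, 40, 40, 40, 41, 63, 76, 76, 76, 76, 76, 76, 76, 76, 76, 76, 74, 59, 41]

now [165, 155, 156, 155, 155, 156, 155, 155, 155, 155, 155, 155, 155, 155, 155, 155, 155, 155, 146, 69, 25, 24, 24, 24, 24, 24, 24, 24, 24, 24, 24, 24, 25, 24, 24, 24, 25, 24, 24, 24, 24, 24, 24, 24, 24, 24, 24, 24, 24, 24, 24, 25, 24, 25, 27, 30, 33, 33, 31, 30, 30, 30, 30, 30, 29, 29, 29, 29, 29, 30, 34, 53, 54, 43, 29]
```

Flush on the bed (tilt about 25°, contact 17 N). I slide it gently down-slope against the stop.

Emit:
step_arm(
  moves=[
    {"translation":[-0.1,-0.2,0],"roll":0,"jaw":-0.8},
    {"translation":[-0.2,-0.2,0.1],"roll":0,"jaw":-0.8},
    {"translation":[-0.3,-0.2,0.1],"roll":0,"jaw":-0.8},
    {"translation":[-0.4,-0.2,0.2],"roll":0,"jaw":-0.8},
    {"translation":[-0.5,-0.2,0.2],"roll":0,"jaw":-0.8},
    {"translation":[-0.6,-0.2,0.3],"roll":0,"jaw":-0.8},
    {"translation":[-0.7,-0.2,0.3],"roll":0,"jaw":-0.8},
    {"translation":[-0.7,-0.2,0.3],"roll":0,"jaw":-0.8},
  ],
)

```text
t: 23.45
ee_pos: [0.4921, -0.2201, 0.1503]
eef_rot: [179.8, -0.4, 4.0]
wrist_force: [0.3, 0.5, 8.3]
width: 0.925
grip_force: 117.6
```

```bash
python3 s2.py|head -2; python3 st.py|head -1
```

```text
t 23.45 pos [ 0.4921 -0.2201  0.1503] rot [179.8  -0.4   4. ] head -86.0 -> shift cm [ 0.38 -0.04 -0.16] roll -0.07 (or +-180) j6 49.8 F [0.3 0.5 8.3] w 0.925 g 117.6
t 23.45 pos [ 0.4921 -0.2201  0.1503] rot [179.8  -0.4   4. ] head -86.0 -> shift cm [-0.22 -0.04  0.23] roll -0.07 (or +-180) j6 49.8 F [0.3 0.5 8.3] w 0.925 g 117.6
23.5 [ 0.4921 -0.2201  0.1503] [179.8  -0.4   4. ] F [ 0.9  0.1 10.2] [ 0.15 -0.33  0.06] 117.6
```

Emit:
step_arm(
  moves=[
    {"translation":[-0.1,0,0.05],"roll":0,"jaw":-0.8},
    {"translation":[-0.2,0,0.1],"roll":0,"jaw":-0.8},
    {"translation":[-0.3,0,0.1],"roll":0,"jaw":-0.8},
    {"translation":[-0.4,0,0.2],"roll":0,"jaw":-0.8},
    {"translation":[-0.5,0,0.2],"roll":0,"jaw":-0.8},
    {"translation":[-0.5,0,0.2],"roll":0,"jaw":-0.8},
    {"translation":[-0.5,0,0.2],"roll":0,"jaw":-0.8},
    {"translation":[-0.5,0,0.2],"roll":0,"jaw":-0.8},
  ],
)

```text
t: 24.22
ee_pos: [0.4873, -0.2206, 0.1485]
eef_rot: [179.7, -0.4, 4.0]
wrist_force: [0.2, -0.1, 10.1]
width: 0.92
grip_force: 117.7
```

```bash
python3 st.py; python3 - <<'E'
from th import *
im=env.get_image("scene"); 
E
```

```text
24.22 [ 0.4873 -0.2206  0.1485] [179.7  -0.4   4. ] F [ 0.2 -0.1 10.1] [ 0.27 -0.34  0.06] 117.7
[(107, 232), (116, 232), (130, 232), (146, 232), (161, 232), (261, 229), (297, 156)] green []
```

Emit:
step_arm(
  moves=[
    {"translation":[-0.2,0,0.1],"roll":0,"jaw":-0.8},
    {"translation":[-0.4,0,0.2],"roll":0,"jaw":-0.8},
    {"translation":[-0.6,0,0.3],"roll":0,"jaw":-0.8},
    {"translation":[-0.8,0,0.4],"roll":0,"jaw":-0.8},
    {"translation":[-0.8,0,0.4],"roll":0,"jaw":-0.8},
    {"translation":[-0.8,0,0.4],"roll":0,"jaw":-0.8},
    {"translation":[-0.8,0,0.4],"roll":0,"jaw":-0.8},
    {"translation":[-0.8,0,0.4],"roll":0,"jaw":-0.8},
  ],
)

```text
t: 24.98
ee_pos: [0.4801, -0.2218, 0.1458]
eef_rot: [179.7, -0.5, 4.0]
wrist_force: [0.5, -0.9, 14.9]
width: 0.919
grip_force: 118.6
```

```bash
python3 st.py; python3 - <<'E'
from h import *
import cv2
# compare tray edges in the top view with the initial one
a=cv2.imread("pics/top0.png"); b=env.get_image("top"); cv2.imwrite("pics/top_now.png",b)
A,B=[cv2.cvtColor(i,cv2.COLOR_BGR2GRAY).astype(int) for i in (a,b)]
print("mouth col 415",A[195:212,415].tolist(),B[195:212,415].tolist())
print("back col 410",A[258:276,410].tolist(),B[258:276,410].tolist())
print("row 215 L",A[215,390:402].tolist(),B[215,390:402].tolist()); print("row 215 R",A[215,426:440].tolist(),B[215,426:440].tolist())
E
```

```text
24.98 [ 0.4801 -0.2218  0.1458] [179.7  -0.5   4. ] F [ 0.5 -0.9 14.9] [ 0.35 -0.11  0.01] 118.6
[(124, 232), (149, 232), (294, 156)] green []
mouth col 415 [94, 94, 94, 94, 119, 173, 197, 196, 197, 196, 198, 198, 197, 198, 181, 104, 45] [95, 93, 93, 94, 93, 93, 93, 95, 94, 93, 99, 132, 183, 196, 148, 82, 54]
back col 410 [66, 44, 38, 33, 34, 38, 34, 82, 140, 148, 169, 153, 53, 53, 53, 54, 54, 53] [101, 104, 106, 107, 106, 107, 107, 108, 108, 108, 107, 109, 108, 108, 108, 107, 108, 108]
row 215 L [94, 94, 84, 89, 97, 128, 116, 96, 85, 72, 114, 175] [94, 94, 84, 88, 97, 128, 116, 96, 82, 69, 145, 194]
row 215 R [145, 146, 146, 104, 67, 158, 183, 159, 128, 104, 94, 94, 94, 95] [117, 113, 111, 113, 116, 115, 113, 112, 111, 109, 107, 103, 102, 99]
```

The mouth edge in the top view is 6.5 px (about 14 mm) too low, so the tray has ridden over the stop. I lift, go forward past the stop, and press flush there.

Emit:
step_arm(
  moves=[
    {"translation":[0,0,-1],"roll":0,"jaw":-0.8},
    {"translation":[0,0,-2.2],"roll":0,"jaw":-0.8},
    {"translation":[1,0,-2.6],"roll":0,"jaw":-0.8},
    {"translation":[2,0,-2.6],"roll":0,"jaw":-0.8},
    {"translation":[2.6,0,-2.6],"roll":0,"jaw":-0.8},
    {"translation":[2.6,0,-2.6],"roll":0,"jaw":-0.8},
    {"translation":[2.6,0,-2.2],"roll":0,"jaw":-0.8},
    {"translation":[2.6,0,-1.8],"roll":0,"jaw":-0.8},
  ],
)

```text
t: 25.75
ee_pos: [0.5025, -0.2173, 0.158]
eef_rot: [-180.0, 0.1, 4.1]
wrist_force: [-0.4, -0.3, -2.6]
width: 0.918
grip_force: 116.5
```

```bash
python3 s2.py|head -1; python3 st.py|head -1; cat > fit.py <<'E'
# tray tilt + in-grip offset from the wrist view: bar's front-face edges and back-wall/floor line at mid column
from th import *
im=env.get_image("wrist"); k=im[:,312:330].mean(axis=(1,2)); d=np.diff(k)
print([(i,int(d[i])) for i in range(1,470) if abs(d[i])>9])
E
python3 fit.py
```

```text
t 25.75 pos [ 0.5025 -0.2173  0.158 ] rot [-1.8e+02  1.0e-01  4.1e+00] head -85.9 -> shift cm [-0.67  0.17  0.6 ] roll -0.03 (or +-180) j6 50.7 F [-0.4 -0.3 -2.6] w 0.918 g 116.5
25.8 [ 0.5018 -0.217   0.1569] [-1.799e+02  1.000e-01  4.100e+00] F [-0.9  0.5 -3.3] [0.03 0.12 0.01] 116.6
[(276, -36), (277, -17), (316, -14), (317, -46), (318, -47), (319, -16), (421, 11), (426, -10)]
```

```bash
python3 - <<'E'
from th import *
def rw(th,u,n,ox,oz):
    a=np.radians(th); du,dn=(u+10)/1e3,(n-94)/1e3
    P=M@[du*np.cos(a)-dn*np.sin(a)+ox,0,-(du*np.sin(a)+dn*np.cos(a))-.012-oz,1]; return f*P[1]/P[2]+c["cy"]
pts=[(-81,4),(-3,80),(-3,108),(-17,108)]
r0=least_squares(lambda p:[rw(25,u,n,*p)-m for (u,n),m in zip(pts[1:],(303,374,404))],[0,0],x_scale=.01); print("a1",r0.x*1e3,r0.fun)
r=least_squares(lambda p:[rw(p[0],u,n,p[1],p[2])-m for (u,n),m in zip(pts,(276.5,317.5,392,423.5))],[20,0,0],x_scale=[10,.01,.01]); print("now",r.x*[1,1e3,1e3],r.fun)
for t in (15,20,25): print(t,[round(rw(t,u,n,*r0.x)) for u,n in pts])
E
```

```text
a1 [-2.94981692 -8.50898039] [-0.76278686  2.53130491 -2.02923212]
now [31.85112145 -6.5566797  -5.81017188] [ 1.93775565 -2.92754628  7.02109667 -5.90443669]
15 [328, 305, 367, 401]
20 [311, 303, 372, 402]
25 [294, 302, 377, 402]
```

Emit:
step_arm(
  moves=[
    {"translation":[0,0.2,0.4],"roll":0,"jaw":-0.8},
    {"translation":[0,0.2,0.7],"roll":0,"jaw":-0.8},
    {"translation":[-0.1,0.2,1.0],"roll":0,"jaw":-0.8},
    {"translation":[-0.1,0.2,1.3],"roll":0,"jaw":-0.8},
    {"translation":[-0.2,0.2,1.6],"roll":0,"jaw":-0.8},
    {"translation":[-0.2,0.2,1.9],"roll":0,"jaw":-0.8},
    {"translation":[-0.3,0.2,2.2],"roll":0,"jaw":-0.8},
    {"translation":[-0.3,0.2,2.2],"roll":0,"jaw":-0.8},
  ],
)

```text
t: 26.57
ee_pos: [0.499, -0.2206, 0.1455]
eef_rot: [-180.0, 0.4, 4.1]
wrist_force: [-34.9, 16.3, 54.8]
width: 0.92
grip_force: 120.4
```

```bash
python3 s2.py|head -1; python3 st.py|head -1; python3 fit.py
```

```text
t 26.57 pos [ 0.499  -0.2206  0.1455] rot [-180.     0.4    4.1] head -85.9 -> shift cm [-0.31 -0.14 -0.65] roll 0.01 (or +-180) j6 50.3 F [-34.9  16.3  54.8] w 0.92 g 120.4
26.62 [ 0.499  -0.2206  0.1454] [-180.     0.4    4.1] F [-34.2  16.5  53.7] [ 1.89  5.06 -0.23] 120.5
[(277, -34), (278, -23), (300, -16), (318, -10), (319, -33), (320, -38), (321, -16)]
```

Emit:
step_arm(
  moves=[
    {"translation":[0,-0.2,-0.4],"roll":0,"jaw":-0.8},
    {"translation":[0,-0.4,-0.7],"roll":0,"jaw":-0.8},
    {"translation":[-0.1,-0.4,-0.7],"roll":0,"jaw":-0.8},
    {"translation":[-0.2,-0.4,-0.6],"roll":0,"jaw":-0.8},
    {"translation":[-0.3,-0.4,-0.6],"roll":0,"jaw":-0.8},
    {"translation":[-0.4,-0.4,-0.5],"roll":0,"jaw":-0.8},
    {"translation":[-0.5,-0.4,-0.5],"roll":0,"jaw":-0.8},
    {"translation":[-0.6,-0.4,-0.5],"roll":0,"jaw":-0.8},
  ],
)

```text
t: 27.38
ee_pos: [0.4957, -0.2177, 0.1449]
eef_rot: [179.8, -0.3, 4.0]
wrist_force: [0.9, -0.7, 7.0]
width: 0.922
grip_force: 115.4
```

```bash
python3 s2.py|head -1; python3 st.py|head -1; python3 - <<'E'
from h import *
import cv2
a=cv2.imread("pics/top0.png"); b=env.get_image("top")
A,B=[cv2.cvtColor(i,cv2.COLOR_BGR2GRAY).astype(int) for i in (a,b)]
for c in (408,415,422): print("mouth col",c,A[195:209,c].tolist(),B[195:209,c].tolist())
print("L",A[215,396:404].tolist(),B[215,396:404].tolist())
E
```

```text
t 27.38 pos [ 0.4957 -0.2177  0.1449] rot [179.8  -0.3   4. ] head -86.0 -> shift cm [ 0.01  0.18 -0.71] roll -0.06 (or +-180) j6 50.2 F [ 0.9 -0.7  7. ] w 0.922 g 115.4
27.43 [ 0.4954 -0.2177  0.1446] [179.8  -0.2   4. ] F [ 0.2 -0.9 10.1] [0.15 0.33 0.06] 115.4
mouth col 408 [94, 94, 94, 94, 104, 147, 194, 195, 194, 194, 193, 192, 194, 193] [93, 94, 93, 103, 148, 193, 194, 193, 193, 194, 194, 194, 182, 127]
mouth col 415 [94, 94, 94, 94, 119, 173, 197, 196, 197, 196, 198, 198, 197, 198] [94, 93, 93, 125, 171, 139, 80, 58, 61, 68, 85, 96, 110, 117]
mouth col 422 [94, 93, 94, 101, 143, 200, 201, 200, 199, 200, 199, 199, 199, 199] [89, 84, 98, 102, 109, 112, 114, 116, 116, 116, 116, 116, 117, 113]
L [116, 96, 85, 72, 114, 175, 143, 85] [95, 82, 69, 157, 190, 193, 191, 143]
```

Emit:
step_arm(
  moves=[
    {"translation":[-0.1,0.1,0],"roll":0,"jaw":-0.8},
    {"translation":[-0.2,0.2,0.1],"roll":0,"jaw":-0.8},
    {"translation":[-0.3,0.2,0.1],"roll":0,"jaw":-0.8},
    {"translation":[-0.4,0.2,0.2],"roll":0,"jaw":-0.8},
    {"translation":[-0.5,0.2,0.2],"roll":0,"jaw":-0.8},
    {"translation":[-0.6,0.2,0.2],"roll":0,"jaw":-0.8},
    {"translation":[-0.7,0.2,0.2],"roll":0,"jaw":-0.8},
    {"translation":[-0.7,0.2,0.2],"roll":0,"jaw":-0.8},
  ],
)

```text
t: 28.2
ee_pos: [0.4911, -0.2195, 0.1437]
eef_rot: [179.9, -0.7, 3.9]
wrist_force: [7.0, 3.7, 9.7]
width: 0.918
grip_force: 115.6
```

```bash
python3 s2.py|head -1; python3 st.py|head -1; cat > cmp.py <<'E'
from h import *
import cv2
a=cv2.imread("pics/top0.png"); b=env.get_image("top")
A,B=[cv2.cvtColor(i,cv2.COLOR_BGR2GRAY).astype(int) for i in (a,b)]
for c in (404,408,412): print("mouth col",c,A[195:209,c].tolist(),B[195:209,c].tolist())
for r in (205,210,215): print("L",A[r,396:404].tolist(),B[r,396:404].tolist())
E
python3 cmp.py
```

```text
t 28.2 pos [ 0.4911 -0.2195  0.1437] rot [179.9  -0.7   3.9] head -86.1 -> shift cm [ 0.49  0.03 -0.82] roll -0.24 (or +-180) j6 49.6 F [7.  3.7 9.7] w 0.918 g 115.6
28.25 [ 0.4911 -0.2195  0.1437] [179.9  -0.7   3.9] F [ 6.7  4.1 10. ] [ 1.3  -1.32 -0.39] 115.6
mouth col 404 [93, 93, 95, 94, 97, 135, 190, 193, 194, 194, 193, 192, 193, 192] [93, 93, 92, 93, 93, 114, 165, 191, 192, 193, 191, 192, 191, 190]
mouth col 408 [94, 94, 94, 94, 104, 147, 194, 195, 194, 194, 193, 192, 194, 193] [94, 94, 95, 94, 94, 126, 182, 193, 192, 191, 193, 193, 192, 192]
mouth col 412 [94, 93, 94, 93, 113, 165, 197, 196, 195, 195, 196, 196, 195, 195] [93, 94, 93, 94, 99, 142, 194, 194, 194, 195, 194, 183, 127, 78]
L [93, 90, 79, 71, 140, 185, 193, 192] [94, 83, 72, 100, 148, 182, 187, 188]
L [116, 96, 81, 70, 134, 182, 181, 171] [95, 88, 75, 90, 166, 192, 188, 189]
L [116, 96, 85, 72, 114, 175, 143, 85] [97, 92, 78, 70, 160, 192, 189, 189]
```

At the stop: the mouth edge matches the start to about 0.4 px, and Fx is rising. I relieve the load and release.

Emit:
step_arm(
  moves=[
    {"translation":[0.2,-0.1,-0.1],"roll":-0.2,"jaw":-0.8},
    {"translation":[0.2,-0.1,-0.2],"roll":-0.2,"jaw":-0.8},
    {"translation":[0.2,-0.1,-0.2],"roll":-0.2,"jaw":-1},
    {"translation":[0.2,-0.1,-0.2],"roll":-0.2,"jaw":-1},
    {"translation":[0.2,-0.1,-0.2],"roll":-0.2,"jaw":-1},
    {"translation":[0.2,-0.1,-0.2],"roll":-0.2,"jaw":-1},
    {"translation":[0.2,-0.1,-0.2],"roll":-0.2,"jaw":-1},
    {"translation":[0.2,-0.1,-0.2],"roll":-0.2,"jaw":-1},
  ],
)

```text
t: 29.02
ee_pos: [0.4885, -0.2175, 0.1417]
eef_rot: [-180.0, 0.0, 4.3]
wrist_force: [-0.4, 1.2, -0.1]
width: 0.995
grip_force: 0.0
```

```bash
python3 st.py|head -1; python3 cmp.py
```

```text
29.02 [ 0.4885 -0.2175  0.1417] [-180.     0.     4.3] F [-0.4  1.2 -0.1] [ 0.01 -0.01  0.01] 0.0
mouth col 404 [93, 93, 95, 94, 97, 135, 190, 193, 194, 194, 193, 192, 193, 192] [93, 93, 93, 93, 93, 125, 184, 194, 194, 194, 194, 193, 194, 194]
mouth col 408 [94, 94, 94, 94, 104, 147, 194, 195, 194, 194, 193, 192, 194, 193] [94, 94, 93, 94, 99, 140, 195, 195, 195, 195, 194, 195, 194, 194]
mouth col 412 [94, 93, 94, 93, 113, 165, 197, 196, 195, 195, 196, 196, 195, 195] [94, 94, 93, 93, 105, 153, 197, 198, 196, 196, 184, 127, 78, 55]
L [93, 90, 79, 71, 140, 185, 193, 192] [92, 83, 71, 115, 175, 194, 191, 191]
L [116, 96, 81, 70, 134, 182, 181, 171] [110, 88, 75, 92, 168, 194, 191, 191]
L [116, 96, 85, 72, 114, 175, 143, 85] [110, 88, 76, 87, 167, 195, 190, 191]
```

Released, and the tray lies within about 1 mm of where it started. I rise straight up.

Emit:
step_arm(
  moves=[
    {"translation":[0,0.05,-0.5],"roll":0,"jaw":-1},
    {"translation":[0,0.05,-1.2],"roll":0,"jaw":-1},
    {"translation":[0,0.05,-2],"roll":0,"jaw":-1},
    {"translation":[0,0.05,-3.5],"roll":0,"jaw":-1},
    {"translation":[0,0.05,-6],"roll":0,"jaw":-1},
    {"translation":[0,0.05,-9],"roll":0,"jaw":-1},
    {"translation":[0,0.05,-12],"roll":0,"jaw":-1},
    {"translation":[0,0.05,-14],"roll":0,"jaw":-1},
  ],
)

```text
t: 29.78
ee_pos: [0.4896, -0.2187, 0.2865]
eef_rot: [179.8, -0.2, 4.3]
wrist_force: [0.1, 0.5, 0.8]
width: 1.001
grip_force: 0.0
```

```bash
python3 - <<'E'
from h import *
import cmp
from th import *
go([.5958,.1995,.28],5.8)
im=env.get_image("wrist"); cv2.imwrite("pics/w9.png",im); g=cv2.cvtColor(im,cv2.COLOR_BGR2GRAY); m=g<55
rr=np.where(m[150:300,300:350].mean(axis=1)>.8)[0]+150; print("bar rows",rr.min(),rr.max())
for r in (rr.min()+15,rr.max()-4): c_=np.where(m[r,230:430])[0]+230; print(r,c_.min(),c_.max())
def T(p): return np.array([tr(-3,40,80),tr(-3,-40,80),tr(-3,40,108),tr(-3,-40,108),tr(-17,40,108),tr(-17,-40,108)])@rz(p[2]).T+[p[0],p[1],0]
print(proj(campose("wrist"),T([.5391,-.217,4.1])).round(1).tolist())
E
```

```text
mouth col 404 [93, 93, 95, 94, 97, 135, 190, 193, 194, 194, 193, 192, 193, 192] [94, 93, 93, 93, 93, 125, 185, 194, 194, 194, 194, 193, 193, 193]
mouth col 408 [94, 94, 94, 94, 104, 147, 194, 195, 194, 194, 193, 192, 194, 193] [93, 94, 93, 94, 100, 140, 195, 195, 195, 195, 194, 195, 195, 195]
mouth col 412 [94, 93, 94, 93, 113, 165, 197, 196, 195, 195, 196, 196, 195, 195] [93, 94, 94, 92, 106, 152, 198, 191, 164, 134, 122, 101, 96, 77]
L [93, 90, 79, 71, 140, 185, 193, 192] [93, 84, 72, 115, 176, 194, 189, 192]
L [116, 96, 81, 70, 134, 182, 181, 171] [110, 88, 74, 92, 167, 194, 190, 191]
L [116, 96, 85, 72, 114, 175, 143, 85] [111, 88, 76, 86, 166, 194, 193, 191]
t 29.83 pos [ 0.491  -0.2196  0.2906] rot [179.6  -0.5   4.3] head -85.7 -> shift cm [ 13.56 -41.03   0.86] roll 88.47 (or +-180) j6 49.5 F [ 2.7 -1.3  2.9] w 1.001 g 0.0
bar rows 220 258
235 257 383
254 256 384
[[261.4, 217.3], [385.7, 217.6], [256.2, 245.4], [391.4, 245.6], [258.4, 262.8], [388.8, 263.0]]
```

Emit:
step_arm(
  moves=[
    {"translation":[0.5,-2,0],"roll":-7,"jaw":-1},
    {"translation":[1.5,-5.5,0],"roll":-14,"jaw":-1},
    {"translation":[2.7,-9,0],"roll":-21,"jaw":-1},
    {"translation":[3.9,-12.5,0],"roll":-28,"jaw":-1},
    {"translation":[5.1,-16,0],"roll":-35,"jaw":-1},
    {"translation":[6.3,-19.5,0],"roll":-42,"jaw":-1},
    {"translation":[7.5,-23,0],"roll":-49,"jaw":-1},
    {"translation":[8.7,-26.5,0],"roll":-56,"jaw":-1},
  ],
)

```text
t: 30.55
ee_pos: [0.5556, 0.0545, 0.2815]
eef_rot: [-180.0, 0.0, 60.6]
wrist_force: [0.5, 0.2, 0.9]
width: 1.003
grip_force: 0.0
```

```bash
python3 -c "
from h import *
go([.5958,.1995,.28],5.8)"
```

```text
t 30.55 pos [0.5556 0.0545 0.2815] rot [-180.     0.    60.6] head -29.4 -> shift cm [14.61 -3.61  0.14] roll -35.2 (or +-180) j6 23.4 F [0.5 0.2 0.9] w 1.003 g 0.0
```

Emit:
step_arm(
  moves=[
    {"translation":[3.5,-0.8,0],"roll":-7,"jaw":-1},
    {"translation":[7,-1.7,0],"roll":-14,"jaw":-1},
    {"translation":[10.5,-2.6,0],"roll":-21,"jaw":-1},
    {"translation":[13,-3.2,0],"roll":-28,"jaw":-1},
    {"translation":[14.2,-3.5,0],"roll":-35,"jaw":-1},
    {"translation":[14.2,-3.5,0],"roll":-35.2,"jaw":-1},
    {"translation":[14.2,-3.5,0],"roll":-35.2,"jaw":-1},
    {"translation":[14.2,-3.5,0],"roll":-35.2,"jaw":-1},
  ],
)

```text
t: 31.22
ee_pos: [0.5956, 0.1925, 0.2815]
eef_rot: [-179.9, 0.0, 95.3]
wrist_force: [0.1, -0.6, 0.2]
width: 1.0
grip_force: 0.0
```

```bash
python3 - <<'E'
from h import *
import cv2
go([.5958,.1995,.183],5.8)
cp=campose("wrist"); im=env.get_image("wrist"); g=cv2.cvtColor(im,cv2.COLOR_BGR2GRAY); m=(g<60).astype(np.uint8); m[300:]=0
n,l,s,c=cv2.connectedComponentsWithStats(m); print([x.tolist() for x in s if x[4]>300][1:])
a=np.array([[.117,.035,.2],[.117,-.035,.2],[.103,.035,.2],[.103,-.035,.2]]); print(proj(cp,a@rz(5.8).T+[.486,.188,0]).round())
# what lies in the hopper: dark caps in the top view, protruding?
t=env.get_image("top"); cv2.imwrite("pics/top9.png",t)
E
```

```text
t 31.22 pos [0.5956 0.1925 0.2815] rot [-179.9    0.    95.3] head 5.3 -> shift cm [0.7  0.1  9.85] roll -0.51 (or +-180) j6 2.3 F [ 0.1 -0.6  0.2] w 1.0 g 0.0
[[286, 8, 354, 36, 1901], [46, 21, 199, 25, 3346], [0, 75, 244, 225, 15729], [179, 166, 74, 90, 4886], [311, 172, 26, 128, 3201]]
[[337. 181.]
 [337. 312.]
 [309. 181.]
 [311. 313.]]
```

Emit:
step_arm(
  moves=[
    {"translation":[0.5,0.1,2.5],"roll":-0.5,"jaw":-1},
    {"translation":[0.5,0.1,5.5],"roll":-0.5,"jaw":-1},
    {"translation":[0.5,0.1,8.5],"roll":-0.5,"jaw":-1},
    {"translation":[0.5,0.1,9.7],"roll":-0.5,"jaw":-1},
    {"translation":[0.5,0.1,9.7],"roll":-0.5,"jaw":1},
    {"translation":[0.5,0.1,9.7],"roll":-0.5,"jaw":1},
    {"translation":[0.5,0.1,9.7],"roll":-0.5,"jaw":1},
    {"translation":[0.5,0.1,9.7],"roll":-0.5,"jaw":1},
  ],
  newtons=40,
)

```text
t: 31.98
ee_pos: [0.5979, 0.1984, 0.1877]
eef_rot: [179.7, -0.0, 95.9]
wrist_force: [-0.7, -0.1, -0.2]
width: 0.454
grip_force: 0.0
```

Emit:
step_arm(
  moves=[
    {"translation":[0,0,0],"roll":0,"jaw":1},
    {"translation":[0,0,0],"roll":0,"jaw":1},
    {"translation":[0,0,0],"roll":0,"jaw":1},
    {"translation":[0,0,0],"roll":0,"jaw":1},
    {"translation":[0,-0.8,0],"roll":0,"jaw":1},
    {"translation":[0,-2.5,0],"roll":0,"jaw":1},
    {"translation":[0,-4.5,0],"roll":0,"jaw":1},
    {"translation":[0,-6.5,0],"roll":0,"jaw":1},
  ],
)

```text
t: 32.65
ee_pos: [0.5325, 0.1919, 0.1868]
eef_rot: [179.7, -0.0, 95.9]
wrist_force: [4.4, 1.7, 4.6]
width: 0.155
grip_force: 41.3
```

```bash
python3 -c "
from h import *
go([.4266,.1824,.183],5.8)"
```

```text
t 32.65 pos [0.5325 0.1919 0.1868] rot [179.7  -0.   95.9] head 5.9 -> shift cm [  0.15 -10.63   0.33] roll 0.13 (or +-180) j6 2.4 F [4.4 1.7 4.6] w 0.155 g 41.3
```

Emit:
step_arm(
  moves=[
    {"translation":[0,-2.5,0],"roll":0,"jaw":1},
    {"translation":[0,-5,0],"roll":0,"jaw":1},
    {"translation":[0,-7.5,0],"roll":0,"jaw":1},
    {"translation":[0,-9.3,0],"roll":0,"jaw":1},
    {"translation":[0,-10.2,0],"roll":0,"jaw":1},
    {"translation":[0,-10.6,0],"roll":0,"jaw":1},
    {"translation":[0,-10.8,0],"roll":0,"jaw":1},
    {"translation":[0,-10.9,0],"roll":0,"jaw":1},
  ],
)

```text
t: 33.32
ee_pos: [0.4265, 0.1812, 0.1868]
eef_rot: [179.3, -0.1, 95.9]
wrist_force: [17.9, 7.6, -6.3]
width: 0.155
grip_force: 41.5
```

Emit:
step_arm(
  moves=[
    {"translation":[0,-0.1,0],"roll":0,"jaw":1},
    {"translation":[0,-0.2,0],"roll":0,"jaw":1},
    {"translation":[0,-0.3,0],"roll":0,"jaw":1},
    {"translation":[0,-0.4,0],"roll":0,"jaw":1},
    {"translation":[0,-0.4,0],"roll":0,"jaw":1},
    {"translation":[0,-0.4,0],"roll":0,"jaw":1},
    {"translation":[0,-0.4,0],"roll":0,"jaw":1},
    {"translation":[0,-0.4,0],"roll":0,"jaw":1},
  ],
)

```text
t: 33.98
ee_pos: [0.4263, 0.1812, 0.1869]
eef_rot: [178.8, -0.2, 95.9]
wrist_force: [34.8, 9.9, -17.5]
width: 0.165
grip_force: 49.1
```

Emit:
step_arm(
  moves=[
    {"translation":[0,0.4,0],"roll":0,"jaw":1},
    {"translation":[0,0.4,0],"roll":0,"jaw":-1},
    {"translation":[0,0.4,0],"roll":0,"jaw":-1},
    {"translation":[0,0.4,0],"roll":0,"jaw":-1},
    {"translation":[0,0.4,0],"roll":0,"jaw":-1},
    {"translation":[0,0.4,-2],"roll":0,"jaw":-1},
    {"translation":[0,0.4,-6],"roll":0,"jaw":-1},
    {"translation":[0,0.4,-10],"roll":0,"jaw":-1},
  ],
)

```text
t: 34.65
ee_pos: [0.4218, 0.18, 0.2843]
eef_rot: [-179.7, 0.0, 96.0]
wrist_force: [2.0, 0.7, 0.9]
width: 0.998
grip_force: 0.0
```

```bash
python3 - <<'E'
from h import *
import cv2
o=env.observe(); print(o["ee_pos"],o["width"],o["wrist_force"].round(1))
a=cv2.imread("pics/scene0.png"); b=env.get_image("scene"); cv2.imwrite("pics/scene9.png",b)
# cover's far edge & cover handle in scene; bystanders and stand unchanged?
d=cv2.absdiff(a,b).max(axis=2)
for n,(y0,y1,x0,x1) in dict(bin=(340,420,405,505),bottle=(255,300,240,275),driver=(155,200,200,240),stand=(170,245,240,315),cover=(215,300,310,450)).items():
    q=d[y0:y1,x0:x1]>40; ys,xs=np.where(q); print(n,q.sum(),(xs.min()+x0,xs.max()+x0,ys.min()+y0,ys.max()+y0) if q.any() else "")
E
```

```text
[0.4217782  0.17995758 0.28430398] 0.9983258971125942 [2.  0.7 0.9]
bin 0 
bottle 0 
driver 0 
stand 189 (np.int64(250), np.int64(300), np.int64(174), np.int64(213))
cover 670 (np.int64(334), np.int64(449), np.int64(215), np.int64(292))
```

```bash
python3 -c "
from cell import env
print(env.close_job())"
```

```text
the job is handed in; nothing more can be done
None
```

I handed the job in at about 35 s: the cover is pushed shut to its stop, the tray emptied into the hopper and is back on its stand about 1 mm from where it lay, and the bin, bottle and screwdriver have not moved. The tray had to be set down in several tries (it jammed once at about 90 N and once rode over the stand's stop), and the four cans in the hopper are judged from the lifted weight falling to the empty tray's, not from a picture; the judge returned no verdict.

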